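# Tip the walnuts into the serving bowl

## Task

Lift the lid off the serving bowl and lay it flat on the tablecloth, knob up, clear of the bowl. Tip the mug of walnuts over the bowl so that all five tumble in, then stand the empty mug upright on the free end of the tray, beside the jam jars. Put the lid and the mug down without letting them drop, leave the bowl where it is, and do not disturb the other things.

Things in the scene. Friction and masses are not known exactly. Their poses are not given: they have to be found in the camera images.
- mug: the white china mug that holds the walnuts, one of two equal mugs on the robot's right (nearer or farther). Outer diameter 74 mm at the foot, 96 mm at the rim, 100 mm tall, wall 4 mm, 0.24 to 0.39 kg. Steep inside: the walnuts come out only once it is tipped past level. Origin: centre of its underside; z up its axis; +x to its handle, which starts facing -y, up to 0.4 rad off
- mug_handle (a point): middle of the mug handle's upright grip bar, 76 mm from the mug's axis along its +x, 52 mm above its underside. The handle is a flat-sided loop 12 mm wide (along the mug's y); the bar is 9 mm deep and runs from 23 to 81 mm above the underside; arms at 27 and 77 mm join it to the wall
- mug_mouth (a point): centre of the mug's mouth, at rim height, 100 mm above its underside; the rim's radius is 48 mm
- bowl: round white china serving bowl, at first covered by its lid. Rim 160 mm outer diameter (150 mm inside), 62 mm tall, foot 92 mm, 0.7 to 1.2 kg, floor 8 mm thick, loose on the cloth. Origin: centre of its underside, z up
- lid: the bowl's round white china lid, 164 mm diameter, a low dome with a knob in its middle, 0.22 to 0.37 kg. Origin: centre of the underside of the 7 mm locating step (132 mm diameter) under it, z up through the knob; on the bowl the origin is 56 mm above the bowl's origin, on a flat table it is at 0. Knob top 52 mm above the origin
- lid_knob (a point): middle of the lid knob's grip, 40 mm above the lid's origin; the knob is round, 28 mm in diameter between 36 and 46 mm above the lid's origin, narrower below
- tray: long white china tray, fixed, 320 mm (its x) by 160 mm (its y), flat floor 6 mm above the table, edge 14 mm high and 6 mm thick. Origin: centre of its underside; +x points along it to the end with the two jam jars, the end towards -x is empty
- nut1: one of five whole walnuts (in the shell), 36 mm long and 31 mm thick, with a slight ridge, 12 g, in the mug at first. Origin: its centre
- nut2: one of five whole walnuts (in the shell), 36 mm long and 31 mm thick, with a slight ridge, 12 g, in the mug at first. Origin: its centre
- nut3: one of five whole walnuts (in the shell), 36 mm long and 31 mm thick, with a slight ridge, 12 g, in the mug at first. Origin: its centre
- nut4: one of five whole walnuts (in the shell), 36 mm long and 31 mm thick, with a slight ridge, 12 g, in the mug at first. Origin: its centre
- nut5: one of five whole walnuts (in the shell), 36 mm long and 31 mm thick, with a slight ridge, 12 g, in the mug at first. Origin: its centre
- jar1: lidded glass jam jar on the tray, 64 mm diameter, 103 mm tall, the one nearer the tray's middle. Origin: centre of its underside
- jar2: the same kind of jam jar, at the end of the tray
- mug_empty: a second mug, the same in every way, but empty; same axes. Not needed
- yoghurt: yoghurt pot, 64 mm square lid, 69 mm tall. Origin: centre of its underside
- bottle: corked juice bottle, 74 mm diameter, 220 mm tall, at the far side. Origin: centre of its underside. Unlisted things stand only along the far edge (butter dish and goblet beyond x = 0.78 m, cake plate beyond x = 0.73 m where y is over 0.24 m) and at the sides (coffee pot, blue plate, candle, bread basket, more than 0.48 m from the x axis)
Not all that is in view belongs to the job. What is shaped like the mug but purple is not meant. Leave any purple look-alike of the lid alone.

How it is judged (in metres and radians):
On the way, in this order (a step that is already met when the one before it is completed fails the run):
1. the lid lies flat on the table, knob up, clear of the bowl (horizontal distance between lid and bowl above 0.155 m and height (world z) of lid below 0.008 m and angle between lid's own z axis and vertical below 0.08 rad), for 0.2 s.
2. with the mug still tipped (more than 50 degrees) above the bowl, all five walnuts have gone into the bowl (angle between mug's own z axis and vertical above 0.87 rad and horizontal distance between mug_mouth and bowl below 0.13 m and height (world z) of mug above 0.05 m and horizontal distance between each of nut1, nut2, nut3, nut4, nut5 and bowl below 0.072 m and z of nut1 in the frame of bowl between 0 and 0.07 m and z of nut2 in the frame of bowl between 0 and 0.07 m and z of nut3 in the frame of bowl between 0 and 0.07 m and z of nut4 in the frame of bowl between 0 and 0.07 m and z of nut5 in the frame of bowl between 0 and 0.07 m), for 0.1 s.
At the end, for the whole second after the job is handed in: All five walnuts are in the bowl, which is within 40 mm of its start; the lid lies flat (0.08 rad) on the table, centre over 155 mm from the bowl's; the mug stands still, upright (0.10 rad) on the tray's floor, 0 to 125 mm from its middle to the free end, within 45 mm of its centre line (all of step 1 and horizontal distance between each of nut1, nut2, nut3, nut4, nut5 and bowl below 0.072 m and z of nut1 in the frame of bowl between 0 and 0.07 m and z of nut2 in the frame of bowl between 0 and 0.07 m and z of nut3 in the frame of bowl between 0 and 0.07 m and z of nut4 in the frame of bowl between 0 and 0.07 m and z of nut5 in the frame of bowl between 0 and 0.07 m and angle between mug's own z axis and vertical below 0.1 rad and z of mug in the frame of tray between 0.002 and 0.01 m and x of mug in the frame of tray between -0.125 and 0 m and y of mug in the frame of tray between -0.045 and 0.045 m and distance of bowl from where it was at the start of the episode below 0.04 m and linear speed of each of mug, lid below 0.02 m/s); the robot touches nothing.
It fails at once if the mug or the lid is let go and falls (faster than 0.5 m/s while not held) ((contact force between the fingers and mug below 0.05 N and linear speed of mug above 0.5 m/s) or (contact force between the fingers and lid below 0.05 N and linear speed of lid above 0.5 m/s)).
It fails at once if one of the other things (jam jars, other mug, yoghurt pot, bottle) is moved by more than 30 mm or tipped over (distance of any of jar1, jar2, mug_empty, yoghurt, bottle from where it was at the start of the episode above 0.03 m or angle between any of jar1, jar2, mug_empty, yoghurt, bottle's own z axis and vertical above 0.4 rad).
It also fails if it takes over 64 s, if anything falls off the work surface, if the arm or the gripper's body presses on something with over 40 N, if the wrist force passes 120 N, or if a joint passes its speed limit or range.

## Robot

A 6-joint arm with a two-finger parallel gripper is mounted at the origin on the work surface. World frame = base frame: x ahead of the robot, y to its left, z up, the work surface at z = 0. Lengths are in mm, angles in rad, forces in N, time in s.
With the tool pointing down it reaches from about 375 to 900 mm from the base axis. Payload 3.1 kg.
Tool frame: the origin (TCP) lies at the very end of the fingers, on their centre line; the grasp point (between the pads) lies tcp_to_grasp behind it (tcp_to_grasp is the distance from the TCP to the grasp point, in mm); z points along the fingers, y is the direction in which the jaws open and shut (so a half turn about z gives the same grasp; the last joint's range is limited). The gripper opens to 87 mm and grips with 3 to 60 N. Pads are 19 mm wide; open, the fingers measure 117 mm over their backs; the gripper's body (75 mm by 190 mm) begins 51 mm behind the grasp point.
Start: joints at [-1.312, 0.527, 1.433, -0, 1.181, -0.178], TCP at [264.42, -566.285, 222.548] pointing down, gripper open.
Joint ranges: [-3.08, 3.08], [-0.75, 2.2], [0.22, 2.44], [-1.43, 4.57], [0, 2.65], [-2.85, 2.85]. Speed limits (rad/s): [2.79, 2.79, 3.14, 3.14, 3.14, 3.14].

## Interface

Orientations are given as a unit quaternion [w, x, y, z].
In Python, from cell import state, camera, job_done, tcp_to_grasp gives the robot as it stands.
- The arm moves only by the tool arm_command, never from a script. Its argument "series" is a list of rows, each a list of 7 numbers: the closure, from 0 (fully open) to 1 (shut), then the shift along the tool's x, y, z in cm, then the turn, a rotation vector about the tool's x, y, z in rad. In form: [[grip, x, y, z, ax, ay, az], ...]. A call has 1 to 12 rows; each row shifts and turns the pose as measured when the row begins, along the tool's axes as they then stand; what a row does not reach is not made up. A row lasts 1/8 s, in which the tool goes at most 62.5 mm and 10.7 degrees, less where a joint would pass 70% of its speed; a pose out of reach is approached as far as the arm can. A call with a gripper value outside its range is refused whole. The fingers move at their own pace and stop on an object; the grip force is fixed at half the most. Time passes only in rows, so rows that do not move let the fingers close. It gives the time, the measured TCP pose, the force and the opening at its end, in the units of the state.
- state(): the state, without advancing time (a new reading comes with each control period).
- camera(name): name is "scene" or "top" or "wrist"; returns a dict with "image" (480x640x3 uint8, red, green, blue), "fx", "fy", "cx", "cy" (pixels), "k1" (the pictures are not rectified: a ray, as slopes to the right and down, at radius r is drawn at 1 + k1 r^2 times it, then the intrinsics apply), "R" (3x3) and "t" (3): a world point X has camera coordinates R X + t. Camera axes: x right, y down, z forward; pixel columns grow to the right and rows downward; lengths in mm; the calibration is good to about 2 mm. A picture is of the moment at which its call begins. There is no depth.
- job_done(): hands the job in, once; it reports no verdict.
The state is a dict: "t": time; "qpos": joint angles; "qvel": joint speeds; "tau": joint torques, N m; "tcp_pos": TCP position; "tcp_rot": TCP orientation; "contact_force": force on the tool from outside, world axes, zero at the start; "torque": the same for the moment, N m; "width": finger opening in mm.
Only numpy, scipy, OpenCV 4.12 (cv2) and the standard library are available. Lean on these libraries where they do the work, as an engineer would, in place of code of your own. Each camera call takes 0.05 s, during which the arm holds its last target. There are 200 camera calls.

## Working session

There is one attempt and no reset: what is moved stays moved. The work goes in short steps, Python scripts to look and compute and a tool call to move; the robot and the scene stay as the last step left them, time stands still between calls to the robot, and variables do not carry over. Pictures are saved under pics/ and viewed, about 8 in all and at most 12, crops included, and the job is handed in when it is done.

Besides the shell and the picture viewer there is one more tool, called as name(argument=value, ...), one argument or row to a line, values as JSON. arm_command: Moves the arm, as the interface text tells. Its arguments: {"type":"object","properties":{"series":{"type":"array"}},"required":["series"]}

```bash
ls; mkdir -p pics; cat > h.py <<'E'
import numpy as np, cv2
from scipy.spatial.transform import Rotation as Ro
from cell import state, camera, job_done, tcp_to_grasp
def snap(n,fn,crop=None,sc=1):
    c=camera(n); im=cv2.cvtColor(c["image"],cv2.COLOR_RGB2BGR); cv2.imwrite(f"pics/{fn}_raw.png",im)
    if crop: x0,y0,x1,y1=crop; im=im[y0:y1,x0:x1]
    if sc!=1: im=cv2.resize(im,None,fx=sc,fy=sc,interpolation=cv2.INTER_CUBIC)
    cv2.imwrite(f"pics/{fn}.png",im); return c
def K(c): return np.array([[c["fx"],0,c["cx"]],[0,c["fy"],c["cy"]],[0,0,1.]]),np.array([c["k1"],0,0,0.])
def at_z(c,uv,z):
    k,d=K(c); p=cv2.undistortPoints(np.array(uv,float).reshape(-1,1,2),k,d).reshape(-1,2)
    R=np.array(c["R"]);t=np.array(c["t"]); o=-R.T@t
    r=np.c_[p,np.ones(len(p))]@R
    return o+r*((z-o[2])/r[:,2])[:,None]
def proj(c,X):
    k,d=K(c); R=np.array(c["R"],float);t=np.array(c["t"],float)
    return cv2.projectPoints(np.array(X,float).reshape(-1,1,3),cv2.Rodrigues(R)[0],t,k,d)[0].reshape(-1,2)
def st():
    s=state(); w=s["tcp_rot"]; return s, Ro.from_quat([w[1],w[2],w[3],w[0]])
E
python3 - <<'E'
from h import *
c1=snap("top","top"); c2=snap("scene","scene")
for c in (c1,c2): print({k:np.round(v,3).tolist() for k,v in c.items() if k!="image"}, -np.array(c["R"]).T@c["t"])
s,r=st(); print(tcp_to_grasp,s); print(r.as_matrix().round(3))
E
```

```text
pics
{'fx': 442.063, 'fy': 442.063, 'cx': 320.305, 'cy': 240.575, 'k1': -0.055, 'R': [[-0.017, -1.0, 0.003], [-0.991, 0.017, -0.132], [0.132, -0.005, -0.991]], 't': [28.098, 502.113, 871.034]} [382.7818348   24.35643919 929.78016849]
{'fx': 464.282, 'fy': 464.282, 'cx': 321.153, 'cy': 232.726, 'k1': -0.098, 'R': [[0.693, 0.721, 0.015], [0.396, -0.363, -0.843], [-0.603, 0.59, -0.537]], 't': [-363.761, -128.426, 1416.692]} [1156.58804272 -620.8172047   657.81497868]
18.700000000000003 {'t': 0.1, 'qpos': array([-1.31247548e+00,  5.28382227e-01,  1.43379677e+00, -2.01427319e-05,
        1.18139965e+00, -1.78508744e-01]), 'qvel': array([-7.56715504e-07, -3.93148458e-03, -3.26324533e-03, -1.35107556e-03,
        2.12449815e-03, -7.32585631e-04]), 'tau': array([-9.42130350e-05, -4.40984952e+01, -1.77150410e+01,  6.35495991e-02,
        5.34155464e-02, -5.33021444e-05]), 'tcp_pos': array([ 264.2597869 , -565.64176663,  221.65675821]), 'tcp_rot': array([-9.91836698e-04,  9.76240850e-01,  2.16685987e-01, -4.89223360e-05]), 'contact_force': array([0.61245933, 0.69730022, 0.00333022]), 'torque': array([ 0.01608874,  0.03657436, -0.00282934]), 'width': 86.88195496571528}
[[ 0.906  0.423 -0.001]
 [ 0.423 -0.906  0.002]
 [ 0.    -0.002 -1.   ]]
```

View pics/top.png

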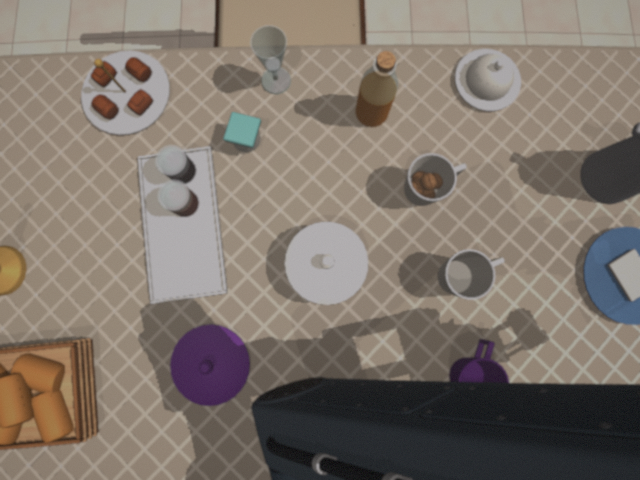

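View pics/scene.png

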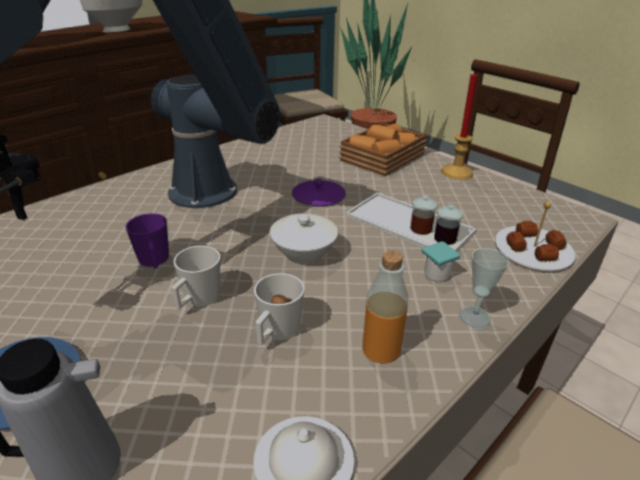

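The candidates for the mug, in top-picture pixels, are:
- the far white mug at (432,178), which has brown nuts in it
- the near white mug at (470,274), which is empty
- a purple mug at (478,370)

For the lid, there is a white one on the bowl at (327,262) and a purple one at (210,365). I choose the far white mug and the white lid, and will check both in a close crop.

```bash
python3 - <<'E'
import cv2
im=cv2.imread("pics/top_raw.png")
a=im[145:310,270:520]; cv2.imwrite("pics/cropA.png",cv2.resize(a,None,fx=3.2,fy=3.2,interpolation=cv2.INTER_CUBIC))
E
```

```text
(no output)
```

View pics/cropA.png

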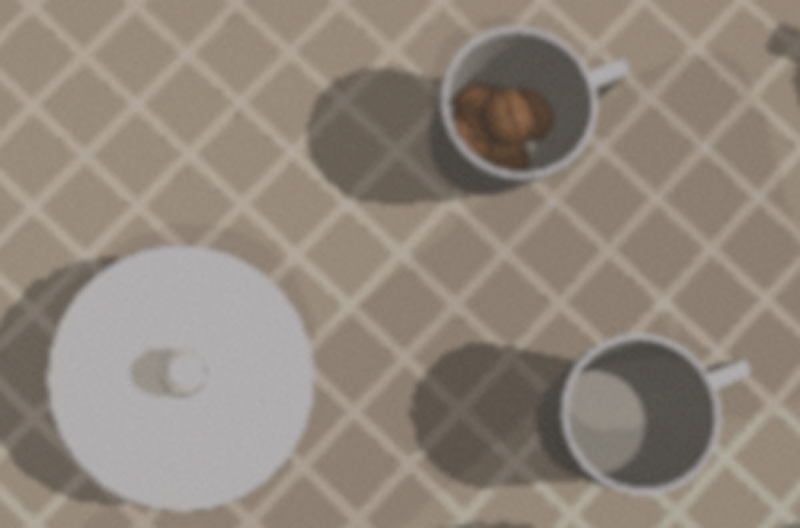

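```bash
python3 - <<'E'
from h import *
c=camera("top")
f=lambda x,y:(270+x/3.2,145+y/3.2)
m=at_z(c,[f(519,103),f(443,103),f(597,103),f(519,27),f(519,180)],100)
print("mug rim",m.round(1), np.linalg.norm(m[1]-m[2]),np.linalg.norm(m[3]-m[4]))
h=at_z(c,[f(627,68)],79)[0]; d=h-m[0]; print("handle",h, np.hypot(*d[:2]), np.arctan2(d[1],d[0]))
e=at_z(c,[f(640,414),f(748,370)],100); print("mug_empty",e[0])
l=at_z(c,[f(181,378),f(47,378),f(314,378),f(181,245),f(181,511)],66); print("lid",l.round(1),np.linalg.norm(l[1]-l[2]),np.linalg.norm(l[3]-l[4]))
print("knob",at_z(c,[f(186,372)],106))
t=at_z(c,[(138,155),(212,148),(226,294),(150,302)],14); print("tray",t.round(1),t.mean(0),[np.linalg.norm(t[i]-t[i-1]) for i in range(4)])
ax=(t[0]+t[1]-t[2]-t[3])/2; print("tray yaw",np.arctan2(ax[1],ax[0]))
print("jars",at_z(c,[(172,160),(174,196)],103),"yog",at_z(c,[(243,129)],69),"bottle",at_z(c,[(386,60)],220))
print("purple lid",at_z(c,[(210,365)],20))
E
```

```text
mug rim [[ 614.1 -199.5  100. ]
 [ 614.7 -153.1  100. ]
 [ 613.5 -247.4  100. ]
 [ 662.  -202.2  100. ]
 [ 566.4 -196.9  100. ]] 94.24031262081333 95.80922320972536
handle [ 641.75070301 -274.70843885   79.        ] 80.11841327992155 -1.2184003996111055
mug_empty [ 424.41722064 -261.80331967  100.        ]
lid [[453.4   8.2  66. ]
 [454.8  90.2  66. ]
 [452.  -73.3  66. ]
 [536.    6.6  66. ]
 [372.7   9.7  66. ]] 163.49514191604828 163.27700312399838
knob [[453.59625071   5.95025504 106.        ]]
tray [[699.  411.5  14. ]
 [710.9 250.   14. ]
 [397.3 215.8  14. ]
 [382.9 373.9  14. ]] [547.52149266 312.77046065  14.        ] [np.float64(318.36654303707803), np.float64(161.972345157092), np.float64(315.51327657377703), np.float64(158.75817159859133)]
tray yaw 0.11350359008732773
jars [[656.46813925 306.03108258 103.        ]
 [584.4843762  299.78976188 103.        ]] yog [[730.38467353 173.61717307  69.        ]] bottle [[791.50156978 -98.8674717  220.        ]]
purple lid [[255.15602744 246.04246723  20.        ]]
```

The crop confirms the choice: the mug at full-picture (432,177) holds the walnuts, and the white lid's knob is at (328,261). Measured diameters also fit, at 94–96 mm for the rim and 163 mm for the lid. Next I move over the knob.

arm_command(
  series=[
    [0, 3.5, -3.7, 0.4, 0, 0, 0],
    [0, 3.5, -3.7, 0.4, 0, 0, 0],
    [0, 3.5, -3.7, 0.4, 0, 0, 0],
    [0, 3.5, -3.7, 0.4, 0, 0, 0],
    [0, 3.5, -3.7, 0.4, 0, 0, 0],
    [0, 3.5, -3.7, 0.4, 0, 0, 0],
    [0, 3.5, -3.7, 0.4, 0, 0, 0],
    [0, 3.5, -3.7, 0.4, 0, 0, 0],
    [0, 3.5, -3.7, 0.4, 0, 0, 0],
    [0, 3.5, -3.7, 0.4, 0, 0, 0],
    [0, 3.5, -3.7, 0.4, 0, 0, 0],
    [0, 3.0, -3.0, 0.4, 0, 0, 0],
  ],
)

```text
t: 1.65
tcp_pos: [462.0, 18.4, 171.1]
tcp_rot: [0.001, 0.977, 0.212, 0.001]
contact_force: [0.1, -0.5, 0.4]
width: 86.9
```

```bash
cat >> h.py <<'E'
import json
def rep(target=None):
    s,r=st(); p=np.array(s["tcp_pos"]); open("log.jsonl","a").write(json.dumps([list(map(float,s["qpos"])),p.tolist(),list(map(float,s["tcp_rot"]))])+"\n")
    print("t",round(s["t"],2),"q",np.round(s["qpos"],3).tolist(),"tcp",p.round(1).tolist(),"F",np.round(s["contact_force"],1).tolist(),"w",round(s["width"],1)); print(r.as_matrix().round(3).tolist())
    if target is not None: print("tool delta cm",(r.inv().apply(np.array(target)-p)/10).round(2).tolist())
    return s,r
E
python3 - <<'E'
from h import *
rep([453.5,7.5,84]); c=snap("wrist","w1"); print(c["t"],at_z(c,[[320,240]],108)); print(proj(c,[[453.5,7,108],[453.5,7,96]]))
E
```

```text
t 1.65 q [-0.202, 0.391, 1.887, -0.001, 0.861, 0.941] tcp [462.0, 18.4, 171.1] F [0.1, -0.5, 0.4] w 86.9
[[0.91, 0.415, 0.003], [0.415, -0.91, -0.001], [0.002, 0.002, -1.0]]
tool delta cm [-1.24, 0.61, 8.7]
[-175.93204917  395.02135932  451.17555553] [[474.47878685  23.55890311 108.        ]]
[[330.24383753 280.82046046]
 [329.67876127 274.35342917]]
```

View pics/w1.png

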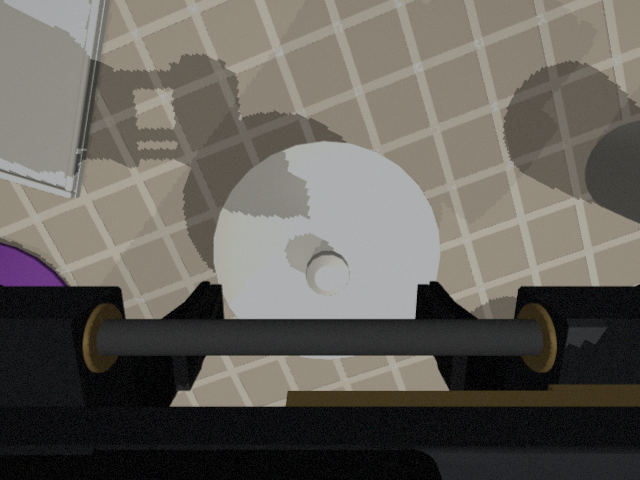

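The wrist picture shows the white lid with its knob top at about (330,274), predicted at (330,281). I'll refine from that.

```bash
python3 - <<'E'
from h import *
c=camera("wrist"); print(at_z(c,[[330,274],[327,250],[214,250],[441,250]],108)); print(at_z(c,[[327,250],[214,250],[441,250],[327,141],[327,359]],66))
E
```

```text
[[458.81627945  12.99906721 108.        ]
 [471.88698982  21.11854166 108.        ]
 [443.46827516  82.97121843 108.        ]
 [500.57655383 -41.32390405 108.        ]]
[[461.60079729  15.38283606  66.        ]
 [427.88945921  88.75478557  66.        ]
 [495.63342694 -58.68871933  66.        ]
 [529.80892931  47.17113706  66.        ]
 [382.33489515 -21.55915358  66.        ]]
```

```bash
python3 - <<'E'
from h import *
rep(); c=snap("wrist","w2"); rep()
g=cv2.imread("pics/w2_raw.png")
a=g[225:320,280:380]; cv2.imwrite("pics/w2c.png",cv2.resize(a,None,fx=5,fy=5,interpolation=cv2.INTER_CUBIC))
print(proj(c,[[453.5,7,108],[458,10,108]]), at_z(c,[[330,274],[335,274],[330,279]],108).round(1))
hs=cv2.cvtColor(g,cv2.COLOR_BGR2HSV); m=((hs[...,1]<40)&(hs[...,2]>140)).astype('uint8'); 
ys,xs=np.nonzero(m[141:300,200:450]); print(xs.min()+200,xs.max()+200,ys.min()+141)
E
```

```text
t 1.75 q [-0.2, 0.392, 1.886, 0.0, 0.861, 0.939] tcp [462.3, 19.8, 170.9] F [-0.3, 0.0, 0.2] w 87.3
[[0.908, 0.419, 0.003], [0.419, -0.908, -0.0], [0.002, 0.002, -1.0]]
t 1.8 q [-0.203, 0.392, 1.887, -0.001, 0.861, 0.937] tcp [461.8, 18.1, 170.9] F [-0.2, -1.3, 0.1] w 87.1
[[0.908, 0.418, 0.002], [0.418, -0.908, -0.001], [0.001, 0.002, -1.0]]
[[332.16503272 282.36273403]
 [330.88398912 274.15952172]] [[457.9  10.5 108. ]
 [459.2   7.8 108. ]
 [454.9   9.1 108. ]]
200 449 141
```

View pics/w2c.png

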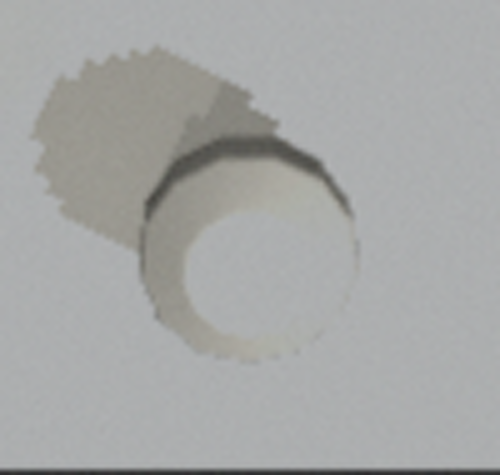

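The crop puts the flat top of the knob at (330.4,280), which agrees with the top-camera estimate to within 2 mm. I'll use (454, 8).

arm_command(
  series=[
    [0, -1.2, 0.6, 2.0, 0, 0, 0],
    [0, 0, 0, 3.0, 0, 0, 0],
    [0, 0, 0, 2.2, 0, 0, 0],
    [0, 0, 0, 1.2, 0, 0, 0],
    [0, 0, 0, 0, 0, 0, 0],
  ],
)

```text
t: 2.42
tcp_pos: [453.7, 2.2, 85.7]
tcp_rot: [0.002, 0.977, 0.212, 0.002]
contact_force: [0.2, -0.1, 0.7]
width: 87.0
```

```bash
python3 - <<'E'
from h import *
rep([454,8,84])
E
```

```text
t 2.42 q [-0.241, 0.546, 1.98, -0.004, 0.611, 0.906] tcp [453.7, 2.2, 85.7] F [0.2, -0.1, 0.7] w 87.0
[[0.91, 0.415, 0.004], [0.415, -0.91, -0.004], [0.003, 0.005, -1.0]]
tool delta cm [0.27, -0.51, 0.17]
```

arm_command(
  series=[
    [0, 0.3, -0.5, 0.1, 0, 0, 0],
    [0.6, 0, 0, 0, 0, 0, 0],
    [1, 0, 0, 0, 0, 0, 0],
    [1, 0, 0, 0, 0, 0, 0],
    [1, 0, 0, 0, 0, 0, 0],
    [1, 0, 0, 0, 0, 0, 0],
    [1, 0, 0, 0, 0, 0, 0],
  ],
)

```text
t: 3.3
tcp_pos: [456.1, 7.9, 87.0]
tcp_rot: [0.003, 0.977, 0.212, 0.004]
contact_force: [0.5, -0.0, -0.8]
width: 34.7
```

```bash
python3 - <<'E'
from h import *
rep([454,8,84])
E
```

```text
t 3.3 q [-0.227, 0.544, 1.976, -0.005, 0.611, 0.92] tcp [456.1, 7.9, 87.0] F [0.5, -0.0, -0.8] w 34.7
[[0.91, 0.415, 0.01], [0.415, -0.91, -0.005], [0.007, 0.008, -1.0]]
tool delta cm [-0.19, -0.1, 0.3]
```

arm_command(
  series=[
    [1, -0.1, 0, 0.2, 0, 0, 0],
    [1, 0, 0, 0, 0, 0, 0],
    [1, 0, 0, 0, 0, 0, 0],
    [1, 0, 0, 0, 0, 0, 0],
  ],
)

```text
t: 3.8
tcp_pos: [455.4, 7.8, 85.6]
tcp_rot: [0.003, 0.977, 0.212, 0.005]
contact_force: [0.3, 0.6, 1.9]
width: 26.5
```

```bash
python3 - <<'E'
from h import *
rep([454,8,84])
E
```

```text
t 3.8 q [-0.228, 0.546, 1.98, -0.003, 0.604, 0.919] tcp [455.4, 7.8, 85.6] F [0.3, 0.6, 1.9] w 26.5
[[0.91, 0.414, 0.011], [0.414, -0.91, -0.004], [0.008, 0.008, -1.0]]
tool delta cm [-0.12, -0.08, 0.16]
```

arm_command(
  series=[
    [1, 0, 0, 0, 0, 0, 0],
    [1, 0, 0, -1.0, 0, 0, 0],
    [1, 0, 0, -2.0, 0, 0, 0],
    [1, 0, 0, -2.0, 0, 0, 0],
    [1, 0, 0, 0, 0, 0, 0],
  ],
)

```text
t: 4.42
tcp_pos: [453.1, 8.1, 136.3]
tcp_rot: [0.002, 0.977, 0.212, 0.002]
contact_force: [-0.6, 1.2, -3.6]
width: 26.7
```

```bash
python3 - <<'E'
from h import *
rep([612,82,140])
E
```

```text
t 4.42 q [-0.228, 0.444, 1.944, -0.003, 0.748, 0.918] tcp [453.1, 8.1, 136.3] F [-0.6, 1.2, -3.6] w 26.7
[[0.91, 0.414, 0.006], [0.414, -0.91, -0.004], [0.004, 0.006, -1.0]]
tool delta cm [17.53, -0.14, -0.3]
```

arm_command(
  series=[
    [1, 2.5, 0, 0, 0, 0, 0],
    [1, 3.5, 0, 0, 0, 0, 0],
    [1, 3.5, 0, 0, 0, 0, 0],
    [1, 3.5, 0, 0, 0, 0, 0],
    [1, 3.0, 0, 0, 0, 0, 0],
    [1, 1.5, 0, 0, 0, 0, 0],
    [1, 0, 0, 2.5, 0, 0, 0],
    [1, 0, 0, 3.0, 0, 0, 0],
    [1, 0, 0, 2.5, 0, 0, 0],
    [1, 0, 0, 0.7, 0, 0, 0],
    [1, 0, 0, 0, 0, 0, 0],
  ],
)

```text
t: 5.8
tcp_pos: [607.6, 82.9, 34.2]
tcp_rot: [-0.0, 0.977, 0.212, -0.008]
contact_force: [-0.2, -0.8, -2.3]
width: 26.3
```

```bash
python3 - <<'E'
from h import *
rep([612,82,29.5])
E
```

```text
t 5.8 q [-0.045, 0.771, 1.579, -0.005, 0.807, 1.103] tcp [607.6, 82.9, 34.2] F [-0.2, -0.8, -2.3] w 26.3
[[0.91, 0.414, -0.016], [0.414, -0.91, -0.003], [-0.016, -0.004, -1.0]]
tool delta cm [0.37, 0.26, 0.46]
```

arm_command(
  series=[
    [1, 0, 0, 0.1, 0, 0.02, 0],
    [1, 0, 0, 0.2, 0, 0, 0],
    [1, 0, 0, 0.2, 0, 0, 0],
    [1, 0, 0, 0.1, 0, 0, 0],
  ],
)

```text
t: 6.3
tcp_pos: [609.5, 82.8, 30.7]
tcp_rot: [-0.002, 0.977, 0.212, 0.005]
contact_force: [0.4, -0.5, -3.6]
width: 26.5
```

```bash
python3 - <<'E'
from h import *
rep([612,82,29.5])
E
```

```text
t 6.3 q [-0.05, 0.771, 1.596, 0.009, 0.766, 1.088] tcp [609.5, 82.8, 30.7] F [0.4, -0.5, -3.6] w 26.5
[[0.91, 0.414, 0.009], [0.414, -0.91, 0.006], [0.01, -0.002, -1.0]]
tool delta cm [0.2, 0.17, 0.12]
```

arm_command(
  series=[
    [1, 0, 0, 0.1, 0, 0, 0],
    [1, 0, 0, 0.1, 0, 0, 0],
    [1, 0, 0, 0.1, 0, 0, 0],
  ],
)

```text
t: 6.68
tcp_pos: [609.8, 83.0, 29.6]
tcp_rot: [-0.002, 0.977, 0.212, 0.005]
contact_force: [-3.3, -0.3, 7.4]
width: 26.3
```

```bash
python3 - <<'E'
from h import *
rep([612,82,29.5])
E
```

```text
t 6.67 q [-0.049, 0.773, 1.596, 0.009, 0.763, 1.088] tcp [609.8, 83.0, 29.6] F [-3.3, -0.3, 7.4] w 26.3
[[0.91, 0.414, 0.01], [0.414, -0.91, 0.006], [0.011, -0.001, -1.0]]
tool delta cm [0.15, 0.18, 0.01]
```

arm_command(
  series=[
    [0, 0, 0, 0, 0, 0, 0],
    [0, 0, 0, 0, 0, 0, 0],
    [0, 0, 0, 0, 0, 0, 0],
    [0, 0, 0, 0, 0, 0, 0],
    [0, 0, 0, -2.0, 0, 0, 0],
    [0, 0, 0, -4.0, 0, 0, 0],
    [0, 0, 0, -5.0, 0, 0, 0],
    [0, 0, 0, -5.0, 0, 0, 0],
  ],
)

```text
t: 7.68
tcp_pos: [607.0, 81.9, 193.5]
tcp_rot: [-0.002, 0.977, 0.212, 0.003]
contact_force: [0.6, 0.6, -1.0]
width: 86.5
```

```bash
cat > fit.py <<'E'
from h import *
from scipy.optimize import least_squares
D=[json.loads(l) for l in open("log.jsonl")]
D.append([[-1.312,.527,1.433,0,1.181,-.178],[264.42,-566.285,222.548],[0,0,0,0]])
def planar(p,q):
    d1,a1,L1,L2,o,L6=p
    s=q[1]+q[2]; w=s+q[4]
    return a1+L1*np.sin(q[1])+L2*np.sin(s+o)+L6*np.sin(w), d1+L1*np.cos(q[1])+L2*np.cos(s+o)+L6*np.cos(w)
def res(p):
    e=[]
    for q,x,_ in D:
        r,z=planar(p,q); R=np.sqrt(x[0]**2+x[1]**2-110**2); e+=[r-R,z-x[2]]
    pri=(np.array(p)-[300,0,400,400,0,220])/[100,30,100,100,.1,80]
    return np.r_[e,pri*0.5]
if __name__=="__main__":
    f=least_squares(res,[300,0,400,400,0,220]); print(f.x.round(3)); print(f.fun.round(1))
    for q,x,_ in D: print(np.hypot(*x[:2])*np.sin(np.arctan2(x[1],x[0])-q[0]))
E
python3 - <<'E'
from h import *
rep()
E
python3 fit.py
```

```text
t 7.67 q [-0.051, 0.541, 1.5, 0.007, 1.096, 1.09] tcp [607.0, 81.9, 193.5] F [0.6, 0.6, -1.0] w 86.5
[[0.91, 0.414, 0.005], [0.414, -0.91, 0.006], [0.007, -0.003, -1.0]]
[2.83868e+02 1.42000e-01 5.88494e+02 4.08342e+02 2.85000e-01 3.15022e+02]
[-0.   0.  -0.1  0.  -0.   0.   0.1  0.   0.1  0.   0.1  0.   0.1  0.
  0.1 -0.1 -0.2 -0.1 -0.2 -0.1 -0.1 -0.1  0.2  0.2 -0.1  0.   0.9  0.
  1.4  0.6]
110.76714619260991
111.05244260227342
110.72505784136322
110.24611756399601
110.20119841760956
110.45207529087733
110.30092450434647
109.89360509699515
112.85424790194057
112.82837846552931
112.80405349628809
110.69243299014126
```

```bash
cat > kin.py <<'E'
from h import *
import fit
from scipy.optimize import least_squares
LO=np.array([-3.08,-.75,.22,-1.43,0,-2.85]);HI=np.array([3.08,2.2,2.44,4.57,2.65,2.85])
def fk(q,p,sg=1,off=110.5):
    d1,a1,L1,L2,o,L6=p
    A=Ro.from_euler('z',q[0]); B=A*Ro.from_euler('y',q[1]+q[2])
    R=B*Ro.from_euler('ZYZ',[sg*q[3],q[4],q[5]+np.pi/2])
    s=q[1]+q[2]
    w=A.apply([a1+L1*np.sin(q[1])+L2*np.sin(s+o),off,d1+L1*np.cos(q[1])+L2*np.cos(s+o)])
    return w+L6*R.apply([0,0,1]),R
def ik(pos,R,p,sg,q0):
    def f(q):
        x,r=fk(q,p,sg); return np.r_[(x-pos)/100,(r.inv()*R).as_rotvec()]
    b=least_squares(f,np.clip(q0,LO+1e-3,HI-1e-3),bounds=(LO,HI)); return b.x,np.abs(b.fun).max()
def par(L6=None):
    x=least_squares(fit.res,[300,0,400,400,0,220]).x
    if L6: x[0]+=L6-x[5]; x[5]=L6
    return x
E
cat > plan.py <<'E'
from kin import *
D=[d for d in fit.D if d[2]!=[0,0,0,0]]
p=par()
for sg in (1,-1):
    print(sg,np.mean([np.linalg.norm((fk(q,p,sg)[1].inv()*Ro.from_quat([w[1],w[2],w[3],w[0]])).as_rotvec()) for q,x,w in D]), [np.round(fk(q,p,sg)[0]-x,1).tolist() for q,x,w in D[-2:]])
def pose(az,th,lip):   # tool pose for mug tipped th, handle azimuth az, lowest lip point at lip
    h=np.array([np.cos(az),np.sin(az),0]);u=np.array([0,0,1.])
    mx=np.cos(th)*h+np.sin(th)*u; mz=-np.sin(th)*h+np.cos(th)*u
    g=np.array(lip)+48*mx-48*mz+76*mx   # lip=mouth-48mx
    z=-mz; x=mx; R=Ro.from_matrix(np.c_[x,np.cross(z,x),z]); return g+18.7*z,R
if __name__=="__main__":
  for L6 in (200,260,315):
    p=par(L6)
    for az in (-1.22,-.9,-.6,-.25,0.2):
        h=np.array([np.cos(az),np.sin(az)])
        best=None
        for q4 in (0,1.2,-1.2,3.1):
          for q6 in (1.5,0,-1.5):
            x,R=pose(az,np.radians(112),[454+15*h[0],8+15*h[1],85]); q,e=ik(x,R,p,1,[0,.2,2,q4,1,q6])
            if best is None or e<best[1]: best=(q,e)
        print(L6,az,best[0].round(2),round(best[1],4))
E
python3 plan.py
```

```text
1 3.71252237035214e-16 [[0.3, -0.5, -0.1], [0.4, -0.5, -0.1]]
-1 0.00852220317567341 [[0.1, -4.2, -0.1], [0.2, -4.2, -0.1]]
200 -1.22 [ 0.11  0.85  2.07  4.39  1.89 -1.79] 0.0
200 -0.9 [ 0.05  0.87  2.2   4.07  1.91 -1.64] 0.0
200 -0.6 [-0.05  0.9   2.31  3.71  2.01 -1.53] 0.0
200 -0.25 [-0.22  0.95  2.4   3.18  2.16 -1.56] 0.0
200 0.2 [-0.45  0.96  2.41  2.42  2.13 -1.73] 0.0
260 -1.22 [ 0.24  1.04  2.04  4.57  1.95 -1.64] 0.0028
260 -0.9 [ 0.19  1.1   2.2   4.29  2.02 -1.42] 0.0
260 -0.6 [ 0.06  1.2   2.35  3.97  2.26 -1.25] 0.0
260 -0.25 [-0.16  1.35  2.44  3.39  2.65 -1.39] 0.0534
260 0.2 [-0.59  1.39  2.44  1.84  2.39 -2.34] 0.0853
315 -1.22 [ 0.37  1.15  1.85 -1.43  1.93 -1.66] 0.1665
315 -0.9 [ 0.32  1.28  2.14  4.49  2.04 -1.27] 0.0
315 -0.6 [ 0.18  1.44  2.32  4.26  2.33 -0.97] 0.0
315 -0.25 [ 0.02  1.58  2.44  4.06  2.65 -0.81] 0.1314
315 0.2 [-0.77  1.74  2.44  1.4   2.27 -2.81] 0.0696
```

```bash
cat >> kin.py <<'E'
from scipy.spatial.transform import Slerp
U=np.array([0,0,1.])
def tool_R(az,tilt,beta):
    h=np.array([np.cos(az),np.sin(az),0]); mx=np.cos(tilt)*h+np.sin(tilt)*U; mz=-np.sin(tilt)*h+np.cos(tilt)*U
    z=-np.sin(beta)*mx-np.cos(beta)*mz; x=np.cos(beta)*mx-np.sin(beta)*mz
    return mx,mz,Ro.from_matrix(np.c_[x,np.cross(z,x),z])
def rows(g_to,R_to,n,grip):   # straight path of the grasp point; returns rows for the TCP
    s,R0=rep(); p0=np.array(s["tcp_pos"])-18.7*R0.apply(U)
    S=Slerp([0,1],Ro.concatenate([R0,R_to])); T=[(p0+(g_to-p0)*k/n,S(k/n)) for k in range(n+1)]
    T=[(g+18.7*R.apply(U),R) for g,R in T]
    out=[]
    for (a,Ra),(b,Rb) in zip(T,T[1:]):
        out.append([grip]+(Ra.inv().apply(b-a)/10).round(2).tolist()+(Ra.inv()*Rb).as_rotvec().round(3).tolist())
    print(json.dumps(out)); return T
E
python3 - <<'E'
from kin import *
az=-1.218; b=np.radians(25)
mx,mz,R=tool_R(az,0,b); m=np.array([614,-199.5,0]); g=m+76*mx+56*mz
T=rows(g-120*R.apply(U),R,12,0)
for L in (220,315):
    p=par(L); q=np.array(state()["qpos"])
    for x,r in T: q,e=ik(x,r,p,1,q)
    print(q.round(2),e); print(ik(g+18.7*R.apply(U),R,p,1,q))
E
```

```text
t 7.67 q [-0.051, 0.541, 1.5, 0.007, 1.096, 1.09] tcp [607.0, 81.9, 193.5] F [0.6, 0.6, -1.0] w 86.5
[[0.91, 0.414, 0.005], [0.414, -0.91, 0.006], [0.007, -0.003, -1.0]]
[[0, -1.05, 3.15, 0.38, 0.029, -0.028, 0.135], [0, -0.59, 3.27, 0.3, 0.029, -0.028, 0.135], [0, -0.13, 3.32, 0.21, 0.029, -0.028, 0.135], [0, 0.33, 3.3, 0.11, 0.029, -0.028, 0.135], [0, 0.78, 3.22, -0.0, 0.029, -0.028, 0.135], [0, 1.21, 3.08, -0.13, 0.029, -0.028, 0.135], [0, 1.61, 2.88, -0.26, 0.029, -0.028, 0.135], [0, 1.98, 2.62, -0.39, 0.029, -0.028, 0.135], [0, 2.31, 2.31, -0.52, 0.029, -0.028, 0.135], [0, 2.59, 1.96, -0.66, 0.029, -0.028, 0.135], [0, 2.82, 1.56, -0.79, 0.029, -0.028, 0.135], [0, 2.98, 1.14, -0.91, 0.029, -0.028, 0.135]]
[-0.66  0.86  1.01  0.22  1.65  2.1 ] 1.8214207919697846e-11
(array([-0.62908191,  0.93149786,  1.18540623,  0.24054518,  1.39956725,
        2.07340786]), np.float64(4.1397441030710525e-13))
[-0.69  0.92  0.91  0.22  1.7   2.08] 3.4106051316484808e-15
(array([-0.65768023,  0.97887125,  1.08900361,  0.22814453,  1.45301162,
        2.06053927]), np.float64(4.3269027250048e-11))
```

arm_command(
  series=[
    [0, -1.05, 3.15, 0.38, 0.03, -0.03, 0.135],
    [0, -0.6, 3.3, 0.3, 0.03, -0.03, 0.135],
    [0, -0.1, 3.3, 0.2, 0.03, -0.03, 0.135],
    [0, 0.3, 3.3, 0.1, 0.03, -0.03, 0.135],
    [0, 0.8, 3.2, 0, 0.03, -0.03, 0.135],
    [0, 1.2, 3.1, -0.1, 0.03, -0.03, 0.135],
    [0, 1.6, 2.9, -0.3, 0.03, -0.03, 0.135],
    [0, 2.0, 2.6, -0.4, 0.03, -0.03, 0.135],
    [0, 2.3, 2.3, -0.5, 0.03, -0.03, 0.135],
    [0, 2.6, 2.0, -0.7, 0.03, -0.03, 0.135],
    [0, 2.8, 1.6, -0.8, 0.03, -0.03, 0.135],
    [0, 3.0, 1.1, -0.9, 0.03, -0.03, 0.135],
  ],
)

```text
t: 9.18
tcp_pos: [654.7, -320.9, 173.2]
tcp_rot: [-0.134, 0.787, -0.576, -0.178]
contact_force: [0.0, -0.7, -0.1]
width: 86.9
```

```bash
cat > pick.py <<'E'
from kin import *
c=snap("wrist","w3")
az=-1.218; b=np.radians(25)
mx,mz,R=tool_R(az,0,b); m=np.array([614,-199.5,0]); g=m+76*mx+56*mz
rows(g-120*R.apply(U),R,2,0)
my=np.cross(mz,mx)
P=[m+100*mz+48*mx, m+100*mz-48*mx, m+100*mz+48*my, m+100*mz-48*my, m+81*mz+80.5*mx, m+81*mz+71.5*mx]
print(proj(c,P).round(1).tolist())
E
python3 pick.py; python3 fit.py | head -1
python3 - <<'E'
# L6 from tilted pose: full-FK fit
from kin import *
q,x,w=fit.D[-2]
for L in range(180,360,10):
    p=par(L); print(L,np.round(fk(np.array(q),p)[0]-x,1)) if L%20==0 else None
E
```

```text
t 9.22 q [-0.715, 0.899, 0.883, 0.236, 1.738, 2.123] tcp [653.6, -327.6, 171.2] F [-0.0, -4.7, -0.9] w 86.8
[[0.266, -0.956, -0.123], [-0.863, -0.293, 0.413], [-0.431, -0.004, -0.903]]
[[0, -0.19, -0.31, 1.39, -0.014, 0.004, -0.024], [0, -0.19, -0.33, 1.39, -0.014, 0.004, -0.024]]
[[319.1, 298.8], [324.0, 370.6], [262.8, 339.6], [381.4, 337.0], [317.2, 248.0], [317.8, 257.3]]
[ 2.39994e+02 -3.85500e+00  5.83362e+02  4.13991e+02  2.73000e-01
180 [ 15.  -52.1  -7. ]
200 [ 12.5 -43.8  -5.1]
220 [ 10.1 -35.6  -3.1]
240 [  7.6 -27.3  -1.2]
260 [  5.2 -19.1   0.8]
280 [  2.7 -10.8   2.7]
300 [ 0.2 -2.5  4.7]
320 [-2.2  5.7  6.6]
340 [-4.7 14.   8.6]
```

View pics/w3.png

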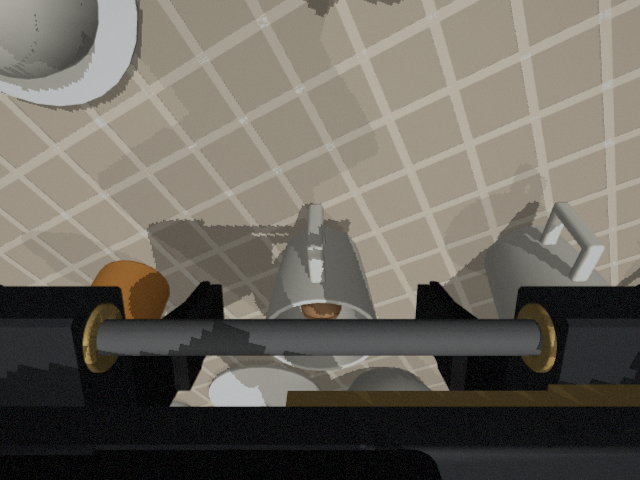

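```bash
python3 - <<'E'
from kin import *
c=snap("wrist","w4"); rep()
im=cv2.imread("pics/w4_raw.png"); S=5; x0,y0=240,190
a=cv2.resize(im[y0:y0+120,x0:x0+150],None,fx=S,fy=S,interpolation=cv2.INTER_CUBIC)
mx,mz,_=tool_R(-1.218,0,0); m=np.array([614,-199.5,0]); my=np.cross(mz,mx)
def dr(P,col):
    for u,v in (proj(c,P)-[x0,y0]+.5)*S: cv2.circle(a,(int(u),int(v)),3,col,-1)
dr([m+100*mz+48*(np.cos(t)*mx+np.sin(t)*my) for t in np.linspace(0,6.28,60)],(0,0,255))
dr([m+z*mz+80.5*mx+s*my for z in np.linspace(23,81,12) for s in (-6,6)],(0,255,0))
dr([m+81*mz+r*mx+s*my for r in np.linspace(46,80,6) for s in (-6,6)],(255,0,0))
cv2.imwrite("pics/w4o.png",a)
E
```

```text
t 9.28 q [-0.713, 0.897, 0.886, 0.237, 1.738, 2.118] tcp [653.4, -325.3, 171.4] F [0.7, 0.7, -0.3] w 87.0
[[0.272, -0.954, -0.125], [-0.86, -0.299, 0.414], [-0.432, -0.005, -0.902]]
```

View pics/w4o.png

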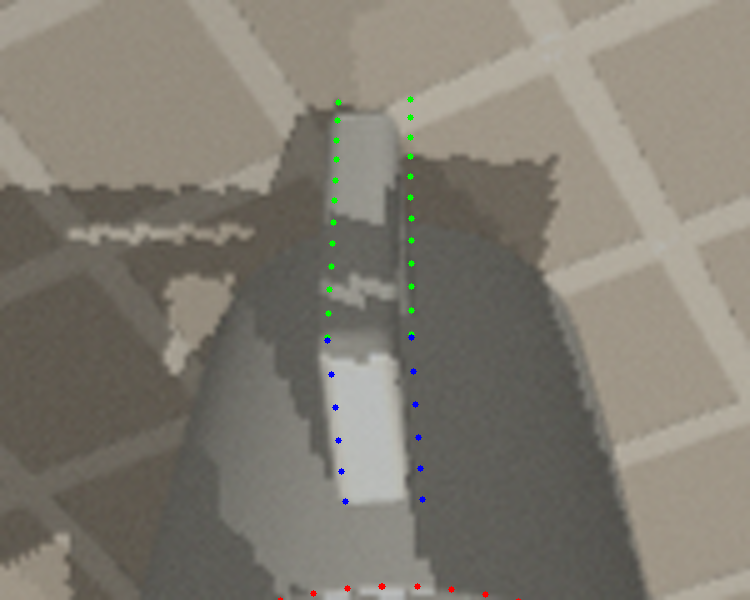

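The overlay fits the handle to about 1.5 mm. I correct for that and descend onto the handle.

```bash
python3 - <<'E'
from kin import *
mx,mz,R=tool_R(-1.218,0,np.radians(25)); m=np.array([615.4,-199,0]); g=m+76*mx+56*mz
rows(g-60*R.apply(U),R,4,0)
E
```

```text
t 9.28 q [-0.713, 0.897, 0.886, 0.237, 1.738, 2.118] tcp [653.4, -325.3, 171.4] F [0.7, 0.7, -0.3] w 87.0
[[0.272, -0.954, -0.125], [-0.86, -0.299, 0.414], [-0.432, -0.005, -0.902]]
[[0, -0.03, -0.14, 2.17, -0.006, 0.003, -0.011], [0, -0.03, -0.16, 2.17, -0.006, 0.003, -0.011], [0, -0.04, -0.17, 2.17, -0.006, 0.003, -0.011], [0, -0.04, -0.19, 2.17, -0.006, 0.003, -0.011]]
```

arm_command(
  series=[
    [0, 0, -0.15, 2.2, -0.006, 0.003, -0.01],
    [0, 0, -0.15, 2.2, -0.006, 0.003, -0.01],
    [0, 0, -0.15, 2.2, -0.006, 0.003, -0.01],
    [0, 0, -0.2, 2.2, -0.006, 0.003, -0.01],
    [0, 0, 0, 0, 0, 0, 0],
  ],
)

```text
t: 9.9
tcp_pos: [648.5, -285.4, 96.6]
tcp_rot: [-0.124, 0.803, -0.557, -0.174]
contact_force: [-0.1, 0.5, -0.5]
width: 87.2
```

```bash
python3 - <<'E'
from kin import *
mx,mz,R=tool_R(-1.218,0,np.radians(25)); m=np.array([615.4,-199,0]); g=m+76*mx+56*mz
rows(g,R,4,0)
E
```

```text
t 9.9 q [-0.669, 0.932, 1.018, 0.222, 1.563, 2.071] tcp [648.5, -285.4, 96.6] F [-0.1, 0.5, -0.5] w 87.2
[[0.32, -0.937, -0.141], [-0.851, -0.35, 0.392], [-0.416, -0.006, -0.909]]
[[0, 0.04, 0.04, 1.56, -0.001, -0.002, 0.002], [0, 0.05, 0.03, 1.56, -0.001, -0.002, 0.002], [0, 0.05, 0.03, 1.56, -0.001, -0.002, 0.002], [0, 0.05, 0.03, 1.56, -0.001, -0.002, 0.002]]
```

arm_command(
  series=[
    [0, 0, 0, 1.6, 0, 0, 0],
    [0, 0.1, 0, 1.6, 0, 0, 0],
    [0, 0.1, 0, 1.6, 0, 0, 0],
    [0.6, 0, 0, 1.5, 0, 0, 0],
    [0.8, 0, 0, 0, 0, 0, 0],
    [0.8, 0, 0, 0, 0, 0, 0],
    [0.8, 0, 0, 0, 0, 0, 0],
  ],
)

```text
t: 10.78
tcp_pos: [641.2, -262.3, 37.4]
tcp_rot: [-0.124, 0.803, -0.557, -0.171]
contact_force: [-0.1, -0.5, 0.1]
width: 54.6
```

```bash
python3 - <<'E'
from kin import *
mx,mz,R=tool_R(-1.218,0,np.radians(25)); m=np.array([615.4,-199,0]); g=m+76*mx+56*mz
rows(g,R,2,1)
E
```

```text
t 10.78 q [-0.651, 0.974, 1.1, 0.231, 1.433, 2.057] tcp [641.2, -262.3, 37.4] F [-0.1, -0.5, 0.1] w 54.6
[[0.322, -0.937, -0.137], [-0.852, -0.35, 0.389], [-0.413, -0.008, -0.911]]
[[1, -0.05, 0.12, -0.07, -0.003, -0.005, 0.004], [1, -0.05, 0.12, -0.07, -0.003, -0.005, 0.004]]
```

arm_command(
  series=[
    [1, 0, 0.2, 0, 0, 0, 0],
    [1, 0, 0, 0, 0, 0, 0],
    [1, 0, 0, 0, 0, 0, 0],
    [1, 0, 0, 0, 0, 0, 0],
    [1, 0, 0, 0, 0, 0, 0],
    [1, 0, 0, 0, 0, 0, 0],
    [1, 0, 0, 0, 0, 0, 0],
  ],
)

```text
t: 11.65
tcp_pos: [639.9, -264.2, 38.9]
tcp_rot: [-0.123, 0.804, -0.557, -0.17]
contact_force: [0.7, -1.4, -0.4]
width: 11.5
```

```bash
python3 - <<'E'
from kin import *
mx,mz,R=tool_R(-1.218,0,np.radians(25)); m=np.array([615.4,-199,0]); g=m+76*mx+56*mz
rows(g,R,2,1)
E
```

```text
t 11.65 q [-0.654, 0.971, 1.103, 0.229, 1.431, 2.054] tcp [639.9, -264.2, 38.9] F [0.7, -1.4, -0.4] w 11.5
[[0.322, -0.937, -0.135], [-0.853, -0.349, 0.388], [-0.41, -0.009, -0.912]]
[[1, -0.07, 0.02, 0.03, -0.003, -0.007, 0.004], [1, -0.07, 0.02, 0.03, -0.003, -0.007, 0.004]]
```

The grip is at 11.5 mm on the 12 mm handle. I'll lift a little and plan the pour meanwhile.

arm_command(
  series=[
    [1, -0.3, 0, -0.7, 0, 0, 0],
    [1, -0.5, 0, -1.2, 0, 0, 0],
    [1, -0.8, 0, -1.8, 0, 0, 0],
    [1, -0.9, 0, -2.0, 0, 0, 0],
    [1, 0, 0, 0, 0, 0, 0],
  ],
)

```text
t: 12.28
tcp_pos: [640.0, -265.9, 104.6]
tcp_rot: [-0.122, 0.804, -0.557, -0.168]
contact_force: [-0.1, 0.1, -4.4]
width: 11.7
```

```bash
cat > pour.py <<'E'
from kin import *
b=0.425
D=[json.loads(l) for l in open("log.jsonl")]
def f(p): return np.concatenate([fk(np.array(q),p[:6],1,p[6])[0]-x for q,x,w in D]+[(p-[300,0,400,400,0,220,110])/[100,5,100,100,.1,80,5]*.3])
P=least_squares(f,[240,0,580,410,.27,310,110]); p=P.x
def pose(az,th,lip):
    mx,mz,R=tool_R(az,th,b); g=np.array(lip)+48*mx-48*mz+76*mx + (56-52)*mz
    return g+18.7*R.apply(U),R,g
if __name__=="__main__":
  print(p.round(2),np.abs(P.fun).max()); s,_=rep()
  for az in (0,.4,.8,1.2,1.6,2.0,-.4,-.8,-1.2):
    h=np.array([np.cos(az),np.sin(az),0]); mx,mz,R=tool_R(-1.21,0,b)
    q=np.array(s["qpos"]); E=[]; 
    m0=np.array([615,-199,90.]); 
    # transport upright with yaw, mouth over bowl offset
    for k in np.linspace(0,1,13):
        a=-1.21+(az+1.21)*k; mx,mz,R=tool_R(a,0,b); m=m0+(np.array([454,8,110])+20*h-m0)*k
        q,e=ik(m+76*mx+56*mz+18.7*R.apply(U),R,p[:6],1,q); E.append(e)
    qa=q
    for k in np.linspace(0,1,13):
        th=np.radians(115)*k; mx,mz,R=tool_R(az,th,b)
        lip=np.array([454,8,85.])+20*h-48*(1-k)*h+U*(125*(1-k))
        x,R,g=pose(az,th,lip); q,e=ik(x,R,p[:6],1,q); E.append(e)
    print(az,qa.round(2),q.round(2),"err",np.round(E,2).max(),"wrist",(x-p[5]*R.apply(U)).round(0))
E
python3 pour.py
```

```text
[ 2.7418e+02 -1.0000e-02  5.8800e+02  4.0798e+02  2.8000e-01  3.0545e+02
  1.1100e+02] 0.8502824636413951
t 12.28 q [-0.655, 0.894, 1.082, 0.225, 1.524, 2.076] tcp [640.0, -265.9, 104.6] F [-0.1, 0.1, -4.4] w 11.7
[[0.323, -0.937, -0.134], [-0.855, -0.35, 0.384], [-0.407, -0.01, -0.914]]
0 [-0.15  0.7   1.4  -0.06  1.46  1.44] [-0.    1.55  2.44  3.86  2.65 -0.97] err 0.43 wrist [175.   8. 213.]
0.4 [-0.03  0.69  1.43 -0.17  1.42  1.2 ] [-1.    1.24  2.44  1.51  1.63 -2.12] err 0.2 wrist [ 197. -101.  213.]
0.8 [ 0.08  0.65  1.52 -0.28  1.31  0.98] [-0.99  1.06  2.34  1.36  1.53 -1.82] err 0.0 wrist [ 259. -192.  213.]
1.2 [ 0.18  0.59  1.66 -0.4   1.15  0.76] [-0.88  0.95  2.05  1.07  1.65 -1.45] err 0.0 wrist [ 353. -252.  213.]
1.6 [ 0.24  0.52  1.84 -0.52  0.95  0.55] [-0.74  0.95  1.8   0.85  1.86 -1.27] err 0.0 wrist [ 462. -271.  213.]
2.0 [ 0.24  0.44  2.04 -0.68  0.7   0.35] [-0.59  0.98  1.57  0.65  2.07 -1.23] err 0.0 wrist [ 570. -246.  213.]
-0.4 [-0.28  0.69  1.44  0.05  1.44  1.67] [-0.24  0.21  2.26 -1.2   0.    2.85] err 0.91 wrist [197. 117. 213.]
-0.8 [-0.42  0.65  1.53  0.16  1.37  1.89] [-0.11  0.22  2.17 -0.99  0.29  2.85] err 0.95 wrist [259. 208. 213.]
-1.2 [-0.54  0.58  1.68  0.27  1.24  2.09] [ 0.05  0.32  1.99 -0.84  0.76  2.85] err 0.95 wrist [353. 268. 213.]
```

```bash
cat >> kin.py <<'E'
B0=0.425; GX,GZ=76.,56.
def mugpose(m,az,th):
    mx,mz,R=tool_R(az,th,B0); g=np.array(m)+GX*mx+GZ*mz
    return g+18.7*R.apply(U),R
def lippose(lip,az,th):   # mug pose from its lowest lip point
    mx,mz,R=tool_R(az,th,0); return np.array(lip)+48*mx-100*mz
def now():
    s,R=rep(); z=R.apply(U); mz=(R*Ro.from_euler('y',B0)).apply(-U)
    mx=(R*Ro.from_euler('y',B0)).apply([1,0,0]); g=np.array(s["tcp_pos"])-18.7*z
    az=np.arctan2(*(-np.cross(mz,mx)*[1,-1,1])[:2]); 
    y=np.cross(mz,mx); az=np.arctan2(-y[0],y[1]); th=np.arctan2(-(mz@[np.cos(az),np.sin(az),0]),mz[2])
    m=g-GX*mx-GZ*mz; print("mug",m.round(1),"az",round(az,3),"tilt",round(th,3)); return s,R,m,az,th
def path(Mposes,grip=1):
    s,R,*_=now(); T=[(np.array(s["tcp_pos"]),R)]+[mugpose(*a) for a in Mposes]
    out=[[grip]+(Ra.inv().apply(b-a)/10).round(1).tolist()+(Ra.inv()*Rb).as_rotvec().round(3).tolist() for (a,Ra),(b,Rb) in zip(T,T[1:])]
    print(json.dumps(out))
E
python3 - <<'E'
from kin import *
s,R,m,az,th=now(); h=np.array([np.cos(1.2),np.sin(1.2),0])
e=np.array([454,8,115])+20*h
path([(m+(e-m)*k,az+(1.2-az)*k,0) for k in np.arange(1,12)/20])
E
```

```text
t 12.28 q [-0.655, 0.894, 1.082, 0.225, 1.524, 2.076] tcp [640.0, -265.9, 104.6] F [-0.1, 0.1, -4.4] w 11.7
[[0.323, -0.937, -0.134], [-0.855, -0.35, 0.384], [-0.407, -0.01, -0.914]]
mug [ 616.6 -202.    65.2] az -1.214 tilt 0.006
t 12.28 q [-0.655, 0.894, 1.082, 0.225, 1.524, 2.076] tcp [640.0, -265.9, 104.6] F [-0.1, 0.1, -4.4] w 11.7
[[0.323, -0.937, -0.134], [-0.855, -0.35, 0.384], [-0.407, -0.01, -0.914]]
mug [ 616.6 -202.    65.2] az -1.214 tilt 0.006
[[1, -1.3, -0.5, 0.4, -0.058, -0.007, -0.106], [1, -1.4, -0.7, 0.4, -0.05, -0.0, -0.11], [1, -1.4, -0.8, 0.4, -0.05, 0.0, -0.11], [1, -1.4, -1.0, 0.4, -0.05, 0.0, -0.11], [1, -1.4, -1.2, 0.3, -0.05, -0.0, -0.11], [1, -1.3, -1.3, 0.3, -0.05, 0.0, -0.11], [1, -1.3, -1.5, 0.3, -0.05, -0.0, -0.11], [1, -1.2, -1.6, 0.3, -0.05, 0.0, -0.11], [1, -1.1, -1.7, 0.2, -0.05, -0.0, -0.11], [1, -1.0, -1.9, 0.2, -0.05, -0.0, -0.11], [1, -0.9, -2.0, 0.1, -0.05, 0.0, -0.11]]
```

arm_command(
  series=[
    [1, -1.3, -0.5, 0.4, -0.05, 0, -0.11],
    [1, -1.4, -0.7, 0.4, -0.05, 0, -0.11],
    [1, -1.4, -0.8, 0.4, -0.05, 0, -0.11],
    [1, -1.4, -1.0, 0.4, -0.05, 0, -0.11],
    [1, -1.4, -1.2, 0.3, -0.05, 0, -0.11],
    [1, -1.3, -1.3, 0.3, -0.05, 0, -0.11],
    [1, -1.3, -1.5, 0.3, -0.05, 0, -0.11],
    [1, -1.2, -1.6, 0.3, -0.05, 0, -0.11],
    [1, -1.1, -1.7, 0.2, -0.05, 0, -0.11],
    [1, -1.0, -1.9, 0.2, -0.05, 0, -0.11],
    [1, -0.9, -2.0, 0.1, -0.05, 0, -0.11],
  ],
)

```text
t: 13.65
tcp_pos: [594.5, -63.2, 129.3]
tcp_rot: [0.015, 0.977, 0.073, -0.201]
contact_force: [-0.2, 0.0, -4.0]
width: 11.9
```

```bash
python3 - <<'E'
from kin import *
s,R,m,az,th=now(); h=np.array([np.cos(1.2),np.sin(1.2),0])
e=np.array([454,8,115])+20*h
path([(m+(e-m)*k,az+(1.2-az)*k,0) for k in np.arange(1,12)/11])
E
```

```text
t 13.65 q [-0.219, 0.778, 1.276, -0.144, 1.469, 1.245] tcp [594.5, -63.2, 129.3] F [-0.2, 0.0, -4.0] w 11.9
[[0.909, 0.149, -0.39], [0.136, -0.989, -0.06], [-0.395, 0.001, -0.919]]
mug [527.7 -73.3  89. ] az 0.149 tilt 0.019
t 13.65 q [-0.219, 0.778, 1.276, -0.144, 1.469, 1.245] tcp [594.5, -63.2, 129.3] F [-0.2, 0.0, -4.0] w 11.9
[[0.909, 0.149, -0.39], [0.136, -0.989, -0.06], [-0.395, 0.001, -0.919]]
mug [527.7 -73.3  89. ] az 0.149 tilt 0.019
[[1, -0.4, -1.6, 0.1, -0.038, -0.019, -0.088], [1, -0.5, -1.7, -0.1, -0.039, 0.0, -0.087], [1, -0.4, -1.7, -0.1, -0.039, 0.0, -0.087], [1, -0.3, -1.7, -0.1, -0.039, -0.0, -0.087], [1, -0.2, -1.7, -0.2, -0.039, 0.0, -0.087], [1, -0.1, -1.7, -0.2, -0.039, 0.0, -0.087], [1, 0.0, -1.7, -0.3, -0.039, 0.0, -0.087], [1, 0.1, -1.7, -0.3, -0.039, 0.0, -0.087], [1, 0.2, -1.7, -0.3, -0.039, -0.0, -0.087], [1, 0.3, -1.6, -0.4, -0.039, -0.0, -0.087], [1, 0.4, -1.6, -0.4, -0.039, 0.0, -0.087]]
```

arm_command(
  series=[
    [1, -0.4, -1.6, 0.1, -0.04, -0.02, -0.09],
    [1, -0.5, -1.7, -0.1, -0.04, 0, -0.09],
    [1, -0.4, -1.7, -0.1, -0.04, 0, -0.09],
    [1, -0.3, -1.7, -0.1, -0.04, 0, -0.09],
    [1, -0.2, -1.7, -0.2, -0.04, 0, -0.09],
    [1, -0.1, -1.7, -0.2, -0.04, 0, -0.09],
    [1, 0, -1.7, -0.3, -0.04, 0, -0.09],
    [1, 0.1, -1.7, -0.3, -0.04, 0, -0.09],
    [1, 0.2, -1.7, -0.3, -0.04, 0, -0.09],
    [1, 0.3, -1.6, -0.4, -0.04, 0, -0.09],
    [1, 0.4, -1.6, -0.4, -0.04, 0, -0.09],
  ],
)

```text
t: 15.02
tcp_pos: [477.9, 99.6, 155.6]
tcp_rot: [0.112, 0.793, 0.577, -0.163]
contact_force: [0.5, 0.9, -3.3]
width: 11.8
```

```bash
cat > tilt.py <<'E'
from kin import *
import sys
th1,n,off,z1=float(sys.argv[1]),int(sys.argv[2]),float(sys.argv[3]),float(sys.argv[4])
s,R,m,az,th=now(); h=np.array([np.cos(az),np.sin(az),0]); mx,mz,_=tool_R(az,th,0)
lip=m+100*mz-48*mx; print("lip rel bowl", (lip-[454,8,0]).round(1), "along h",((lip-[454,8,0])@h).round(1))
e=np.array([454,8,z1])+off*h
path([(lippose(lip+(e-lip)*k,az,th+(th1-th)*k),az,th+(th1-th)*k) for k in np.arange(1,n+1)/n])
E
python3 tilt.py 1.4 10 10 110
```

```text
t 15.03 q [0.188, 0.563, 1.685, -0.38, 1.131, 0.705] tcp [477.9, 99.6, 155.6] F [0.5, 0.9, -3.3] w 11.8
[[0.282, 0.951, -0.129], [0.878, -0.309, -0.366], [-0.388, -0.01, -0.922]]
mug [456.7  35.8 114.8] az 1.256 tilt 0.027
lip rel bowl [-12.9 -20.3 213.5] along h -23.3
t 15.03 q [0.188, 0.563, 1.685, -0.38, 1.131, 0.705] tcp [477.9, 99.6, 155.6] F [0.5, 0.9, -3.3] w 11.8
[[0.282, 0.951, -0.129], [0.878, -0.309, -0.366], [-0.388, -0.01, -0.922]]
mug [456.7  35.8 114.8] az 1.256 tilt 0.027
[[1, 0.7, 0.0, -1.0, -0.009, 0.137, 0.003], [1, 0.6, 0.1, -0.9, 0.0, 0.137, -0.0], [1, 0.4, 0.1, -0.8, 0.0, 0.137, -0.0], [1, 0.3, 0.1, -0.8, 0.0, 0.137, 0.0], [1, 0.2, 0.1, -0.7, -0.0, 0.137, 0.0], [1, 0.0, 0.1, -0.7, -0.0, 0.137, -0.0], [1, -0.1, 0.1, -0.7, 0.0, 0.137, 0.0], [1, -0.3, 0.1, -0.7, -0.0, 0.137, 0.0], [1, -0.4, 0.1, -0.8, -0.0, 0.137, -0.0], [1, -0.6, 0.1, -0.9, -0.0, 0.137, 0.0]]
```

arm_command(
  series=[
    [1, 0.7, 0, -1.0, -0.01, 0.137, 0],
    [1, 0.6, 0.1, -0.9, 0, 0.137, 0],
    [1, 0.4, 0.1, -0.8, 0, 0.137, 0],
    [1, 0.3, 0.1, -0.8, 0, 0.137, 0],
    [1, 0.2, 0.1, -0.7, 0, 0.137, 0],
    [1, 0, 0.1, -0.7, 0, 0.137, 0],
    [1, -0.1, 0.1, -0.7, 0, 0.137, 0],
    [1, -0.3, 0.1, -0.7, 0, 0.137, 0],
  ],
)

```text
t: 16.02
tcp_pos: [482.8, 119.3, 214.4]
tcp_rot: [-0.215, 0.752, 0.551, 0.29]
contact_force: [-0.2, 0.5, -5.2]
width: 11.6
```

```bash
python3 tilt.py 1.5 5 25 100
```

```text
t 16.02 q [-0.442, 0.424, 1.998, 0.872, 1.055, -0.716] tcp [482.8, 119.3, 214.4] F [-0.2, 0.5, -5.2] w 11.6
[[0.224, 0.954, 0.199], [0.705, -0.3, 0.643], [0.673, -0.004, -0.74]]
mug [485.1 127.7 136.2] az 1.266 tilt 1.163
lip rel bowl [ -2.1  14.  131.8] along h 12.7
t 16.02 q [-0.442, 0.424, 1.998, 0.872, 1.055, -0.716] tcp [482.8, 119.3, 214.4] F [-0.2, 0.5, -5.2] w 11.6
[[0.224, 0.954, 0.199], [0.705, -0.3, 0.643], [0.673, -0.004, -0.74]]
mug [485.1 127.7 136.2] az 1.266 tilt 1.163
[[1, -0.2, 0.1, -0.2, -0.003, 0.067, -0.003], [1, -0.3, 0.1, -0.3, -0.0, 0.067, -0.0], [1, -0.3, 0.1, -0.3, 0.0, 0.067, 0.0], [1, -0.3, 0.1, -0.3, 0.0, 0.067, 0.0], [1, -0.4, 0.1, -0.3, -0.0, 0.067, -0.0]]
```

```bash
python3 tilt.py 1.55 6 28 88 | tail -1
```

```text
[[1, -0.3, 0.1, -0.1, -0.003, 0.064, -0.003], [1, -0.3, 0.1, -0.2, -0.0, 0.064, 0.0], [1, -0.4, 0.1, -0.2, 0.0, 0.064, -0.0], [1, -0.4, 0.1, -0.2, 0.0, 0.064, 0.0], [1, -0.5, 0.1, -0.2, 0.0, 0.064, 0.0], [1, -0.5, 0.1, -0.3, -0.0, 0.064, 0.0]]
```

arm_command(
  series=[
    [1, -0.3, 0.1, -0.1, 0, 0.064, 0],
    [1, -0.3, 0.1, -0.2, 0, 0.064, 0],
    [1, -0.4, 0.1, -0.2, 0, 0.064, 0],
    [1, -0.4, 0.1, -0.2, 0, 0.064, 0],
    [1, -0.5, 0.1, -0.2, 0, 0.064, 0],
    [1, -0.5, 0.1, -0.3, 0, 0.064, 0],
  ],
)

```text
t: 16.77
tcp_pos: [483.2, 89.1, 203.0]
tcp_rot: [-0.312, 0.682, 0.501, 0.433]
contact_force: [0.1, 0.5, -4.6]
width: 11.8
```

```bash
python3 tilt.py 2.0 10 30 82; python3 - <<'E'
from h import *
snap("top","top2",(200,100,520,340),2.4)
E
```

```text
t 16.77 q [-0.668, 0.662, 2.052, 1.068, 1.307, -1.164] tcp [483.2, 89.1, 203.0] F [0.1, 0.5, -4.6] w 11.8
[[0.124, 0.953, 0.277], [0.412, -0.303, 0.859], [0.903, 0.008, -0.431]]
mug [495.2 124.8 133.9] az 1.262 tilt 1.551
lip rel bowl [10.5 20.6 87.9] along h 22.8
t 16.77 q [-0.668, 0.662, 2.052, 1.068, 1.307, -1.164] tcp [483.2, 89.1, 203.0] F [0.1, 0.5, -4.6] w 11.8
[[0.124, 0.953, 0.277], [0.412, -0.303, 0.859], [0.903, 0.008, -0.431]]
mug [495.2 124.8 133.9] az 1.262 tilt 1.551
[[1, -0.0, 0.0, -0.5, 0.003, 0.045, 0.007], [1, -0.0, -0.0, -0.5, 0.0, 0.045, 0.0], [1, -0.0, -0.0, -0.5, -0.0, 0.045, -0.0], [1, -0.0, -0.0, -0.5, 0.0, 0.045, -0.0], [1, -0.0, -0.0, -0.5, -0.0, 0.045, 0.0], [1, -0.0, -0.0, -0.5, 0.0, 0.045, 0.0], [1, -0.0, -0.0, -0.5, 0.0, 0.045, -0.0], [1, -0.0, -0.0, -0.5, 0.0, 0.045, 0.0], [1, -0.0, -0.0, -0.5, 0.0, 0.045, 0.0], [1, -0.0, -0.0, -0.5, 0.0, 0.045, -0.0]]
```

View pics/top2.png

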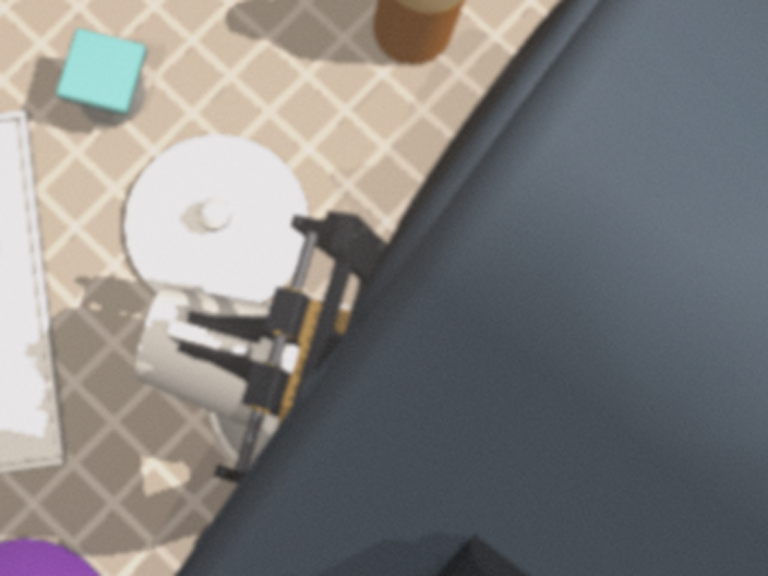

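The picture shows the mug lying level over the bowl and the lid flat and clear at (215,215). I continue tipping slowly.

arm_command(
  series=[
    [1, 0, 0, -0.5, 0, 0.045, 0],
    [1, 0, 0, -0.5, 0, 0.045, 0],
    [1, 0, 0, -0.5, 0, 0.045, 0],
    [1, 0, 0, -0.5, 0, 0.045, 0],
    [1, 0, 0, -0.5, 0, 0.045, 0],
    [1, 0, 0, -0.5, 0, 0.045, 0],
    [1, 0, 0, -0.5, 0, 0.045, 0],
    [1, 0, 0, -0.5, 0, 0.045, 0],
    [1, 0, 0, -0.5, 0, 0.045, 0],
    [1, 0, 0, -0.5, 0, 0.045, 0],
  ],
)

```text
t: 18.08
tcp_pos: [471.6, 36.4, 213.9]
tcp_rot: [-0.414, 0.562, 0.419, 0.581]
contact_force: [0.3, -0.0, -3.4]
width: 11.8
```

```bash
python3 tilt.py 2.3 6 30 82
```

```text
t 18.07 q [-0.838, 0.953, 1.997, 1.055, 1.683, -1.426] tcp [471.6, 36.4, 213.9] F [0.3, -0.0, -3.4] w 11.8
[[-0.025, 0.951, 0.307], [-0.01, -0.307, 0.952], [1.0, 0.021, 0.017]]
mug [492.3  97.4 168.8] az 1.259 tilt 2.013
lip rel bowl [16.9 22.9 82.7] along h 27.0
t 18.07 q [-0.838, 0.953, 1.997, 1.055, 1.683, -1.426] tcp [471.6, 36.4, 213.9] F [0.3, -0.0, -3.4] w 11.8
[[-0.025, 0.951, 0.307], [-0.01, -0.307, 0.952], [1.0, 0.021, 0.017]]
mug [492.3  97.4 168.8] az 1.259 tilt 2.013
[[1, 0.0, -0.1, -0.6, -0.001, 0.048, 0.021], [1, 0.0, -0.2, -0.6, -0.0, 0.048, -0.0], [1, 0.0, -0.2, -0.6, 0.0, 0.048, 0.0], [1, 0.0, -0.2, -0.6, -0.0, 0.048, -0.0], [1, -0.0, -0.2, -0.6, 0.0, 0.048, 0.0], [1, -0.0, -0.2, -0.6, -0.0, 0.048, 0.0]]
```

```bash
python3 - <<'E'
from h import *
snap("scene","sc2",(220,140,420,290),4)
E
```

```text
(no output)
```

View pics/sc2.png

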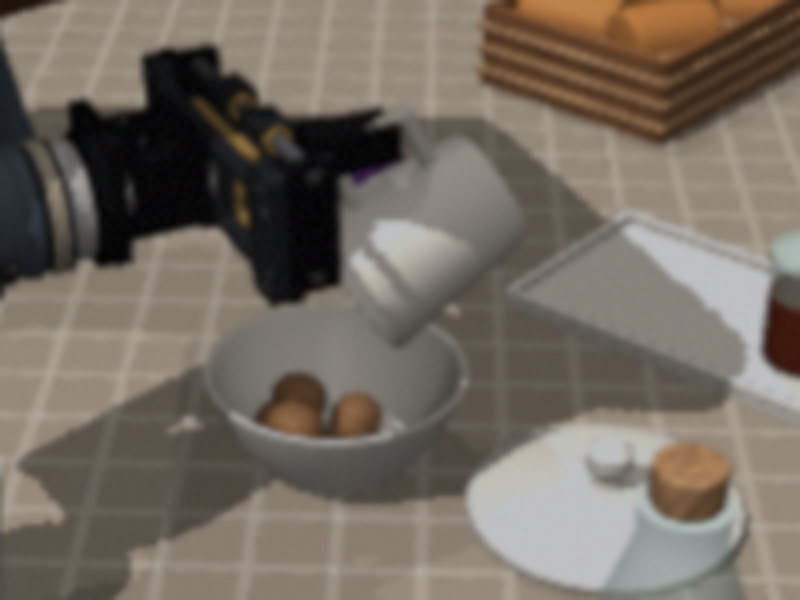

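At least three walnuts are in the bowl; others may be hidden or still in the mug. I'll tip further, raising the tool slightly to keep the wrist clear of the empty mug.

```bash
python3 tilt.py 2.25 5 28 100 | tail -1; python3 - <<'E'
from kin import *
from pour import p
s=state(); az=1.259; h=np.array([np.cos(az),np.sin(az),0])
x,R=mugpose(lippose(np.array([454,8,100])+28*h,az,2.25),az,2.25); print(ik(x,R,p[:6],1,np.array(s["qpos"])),x-p[5]*R.apply(U))
E
```

```text
[[1, 0.4, -0.1, -0.6, -0.001, 0.047, 0.021], [1, 0.4, -0.2, -0.6, 0.0, 0.047, 0.0], [1, 0.4, -0.2, -0.6, 0.0, 0.047, -0.0], [1, 0.4, -0.2, -0.5, -0.0, 0.047, -0.0], [1, 0.4, -0.2, -0.5, 0.0, 0.047, 0.0]]
(array([-0.88594921,  1.07773591,  1.97210732,  1.01886096,  1.87400003,
       -1.49010229]), np.float64(1.1368683772161603e-15)) [ 364.05375857 -271.06809652  152.00721331]
```

arm_command(
  series=[
    [1, 0.8, -0.1, -0.5, 0, 0.047, 0.01],
    [1, 0.8, -0.1, -0.5, 0, 0.047, 0],
    [1, 0.7, -0.1, -0.5, 0, 0.047, 0],
    [1, 0.7, -0.1, -0.5, 0, 0.047, 0],
    [1, 0.6, -0.1, -0.5, 0, 0.047, 0],
    [1, 0, 0, 0, 0, 0, 0],
    [1, 0, 0, 0, 0, 0, 0],
  ],
)

```text
t: 19.0
tcp_pos: [458.7, 8.1, 245.7]
tcp_rot: [-0.463, 0.49, 0.362, 0.644]
contact_force: [-0.3, -0.5, -3.0]
width: 12.0
```

```bash
python3 - <<'E'
from kin import *
now(); F=[]
for i in range(4): camera("scene"); F.append(state()["contact_force"])
print(np.mean(F,0))
snap("scene","sc3",(220,140,420,290),4)
E
```

```text
t 19.0 q [-0.882, 1.043, 1.971, 1.033, 1.898, -1.471] tcp [458.7, 8.1, 245.7] F [-0.3, -0.5, -3.0] w 12.0
[[-0.091, 0.951, 0.296], [-0.241, -0.31, 0.92], [0.966, 0.013, 0.257]]
mug [481.8  77.8 217.5] az 1.256 tilt 2.256
[ 0.45138112  0.05017324 -3.5197963 ]
```

View pics/sc3.png

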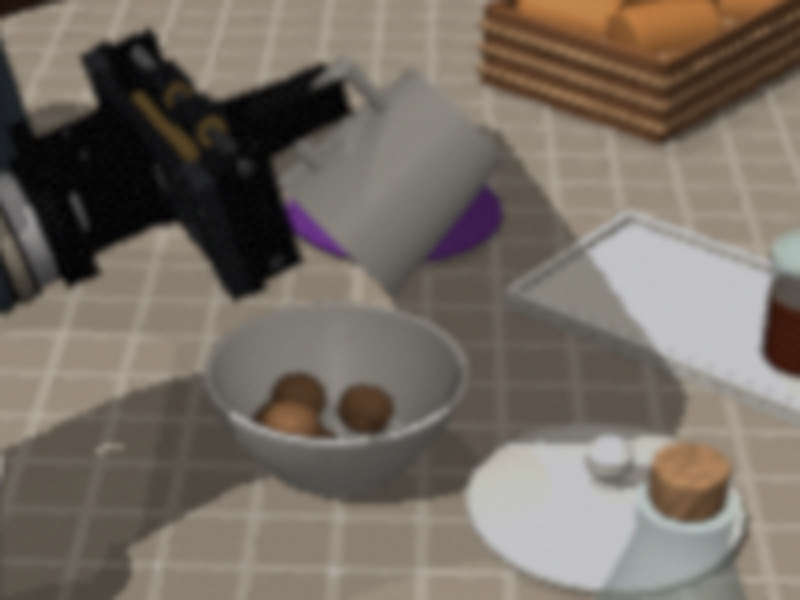

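```bash
python3 - <<'E'
from kin import *
_,_,m,az,th=now(); mx,mz,_=tool_R(az,th,0)
c=snap("wrist","w5"); k,d=K(c)
for n,X in dict(bowl=[454,8,30],rimL=[454,88,62],rimR=[454,-72,62],mouth=m+100*mz,lip=m+100*mz-48*mx).items():
    print(n,proj(c,[X]),"depth",(np.array(c["R"])@X+c["t"])[2])
hs=cv2.cvtColor(cv2.imread("pics/w5_raw.png"),cv2.COLOR_BGR2HSV)
br=((hs[...,0]<16)&(hs[...,1]>90)&(hs[...,2]>30)).astype('uint8'); n,_,S,C=cv2.connectedComponentsWithStats(br)
print([(S[i][:5].tolist()) for i in range(1,n) if S[i][4]>60])
E
```

```text
t 19.25 q [-0.882, 1.043, 1.971, 1.033, 1.898, -1.471] tcp [458.6, 8.2, 245.9] F [0.1, -0.6, -3.6] w 11.7
[[-0.092, 0.951, 0.296], [-0.241, -0.31, 0.92], [0.966, 0.013, 0.258]]
mug [481.7  77.9 217.8] az 1.256 tilt 2.256
bowl [[304.55377111 785.12594231]] depth 174.51095706154373
rimL [[271.42613596 570.79844508]] depth 250.45734308547645
rimR [[ 392.28685744 1079.88581956]] depth 98.25565787410432
mouth [[318.71833751 513.01091624]] depth 171.5090453599855
lip [[317.91626109 543.65443222]] depth 202.07693698359878
[[104, 216, 138, 103, 4657], [21, 355, 109, 52, 2781]]
```

```bash
cat > mv.py <<'E'
from kin import *
import sys
from pour import p
# args: x y z az tilt n
x,y,z,a1,t1,n=map(float,sys.argv[1:7]); n=int(n)
s,R,m,az,th=now(); e=np.array([x,y,z]); L=[(m+(e-m)*k,az+(a1-az)*k,th+(t1-th)*k) for k in np.arange(1,n+1)/n]
q=np.array(s["qpos"]); E=0
for a in L: X,RR=mugpose(*a); q,er=ik(X,RR,p[:6],1,q); E=max(E,er)
print("ik",q.round(2),round(E,4)); path(L)
E
cat > untilt.py <<'E'
from kin import *
_,_,m,az,th=now(); h=np.array([np.cos(az),np.sin(az),0]); mx,mz,_=tool_R(az,th,0); lip=m+100*mz-48*mx
e=np.array([454,8,220])-10*h; n=14
path([(lippose(lip+(e-lip)*k,az,th*(1-k)),az,th*(1-k)) for k in np.arange(1,8)/n])
E
python3 untilt.py|tail -1; for a in 2.2 2.6 3.0; do python3 - <<E
from kin import *
from pour import p
q=np.array([.19,.56,1.68,-.38,1.13,.7])
for k in np.linspace(0,1,11):
    X,R=mugpose(np.array([457,30,120])*(1-k)+k*np.array([478,306,60]),1.256+($a-1.256)*k,0); q,e=ik(X,R,p[:6],1,q)
X,R=mugpose([478,306,6],$a,0); q2,e2=ik(X,R,p[:6],1,q); print($a,q.round(2),e,q2.round(2),e2)
E
done
```

```text
[[1, 0.5, 0.0, 2.0, -0.002, -0.161, 0.013], [1, 0.5, -0.0, 1.9, -0.0, -0.161, 0.0], [1, 0.4, -0.0, 1.8, 0.0, -0.161, -0.0], [1, 0.4, -0.0, 1.7, -0.0, -0.161, -0.0], [1, 0.3, -0.0, 1.6, 0.0, -0.161, 0.0], [1, 0.2, -0.0, 1.5, 0.0, -0.161, 0.0], [1, 0.1, -0.0, 1.4, 0.0, -0.161, -0.0]]
2.2 [ 0.72  0.69  1.64 -0.54  0.93  0.44] 1.5812073872467638e-12 [ 0.72  0.77  1.66 -0.59  0.84  0.51] 1.1368683772161603e-15
2.6 [ 0.7   0.62  1.84 -0.69  0.66  0.22] 2.2737367544323206e-15 [ 0.7   0.72  1.86 -0.81  0.57  0.37] 8.579800411800953e-11
3.0 [ 0.61  0.57  2.02 -0.9   0.37 -0.  ] 8.526512829121202e-16 [ 0.61  0.69  2.04 -1.28  0.3   0.4 ] 1.0692271720791348e-13
```

arm_command(
  series=[
    [1, 0.5, 0, 0, 0, 0, 0],
    [1, -0.5, 0, 0, 0, 0, 0],
    [1, 0.5, 0, 0, 0, 0, 0],
    [1, -0.5, 0, 0, 0, 0, 0],
  ],
)

```text
t: 19.8
tcp_pos: [458.6, 8.2, 246.5]
tcp_rot: [-0.462, 0.49, 0.362, 0.644]
contact_force: [0.0, -0.1, -3.7]
width: 11.4
```

arm_command(
  series=[
    [1, 0.5, 0, 2.0, 0, -0.16, 0.01],
    [1, 0.5, 0, 1.9, 0, -0.16, 0],
    [1, 0.4, 0, 1.8, 0, -0.16, 0],
    [1, 0.4, 0, 1.7, 0, -0.16, 0],
    [1, 0.3, 0, 1.6, 0, -0.16, 0],
    [1, 0.2, 0, 1.5, 0, -0.16, 0],
    [1, 0.1, 0, 1.4, 0, -0.16, 0],
  ],
)

```text
t: 20.68
tcp_pos: [489.2, 117.8, 240.5]
tcp_rot: [-0.205, 0.764, 0.551, 0.266]
contact_force: [-0.5, -0.7, -4.8]
width: 11.6
```

```bash
sed -i 's/n=14/n=7/; s/arange(1,8)/arange(1,8)/' untilt.py; python3 untilt.py
```

```text
t 20.68 q [-0.41, 0.364, 1.938, 0.787, 1.091, -0.556] tcp [489.2, 117.8, 240.5] F [-0.5, -0.7, -4.8] w 11.6
[[0.251, 0.951, 0.181], [0.733, -0.309, 0.606], [0.632, -0.019, -0.775]]
mug [489.2 122.5 162. ] az 1.256 tilt 1.11
t 20.68 q [-0.41, 0.364, 1.938, 0.787, 1.091, -0.556] tcp [489.2, 117.8, 240.5] F [-0.5, -0.7, -4.8] w 11.6
[[0.251, 0.951, 0.181], [0.733, -0.309, 0.606], [0.632, -0.019, -0.775]]
mug [489.2 122.5 162. ] az 1.256 tilt 1.11
[[1, 0.0, -0.1, 1.3, -0.016, -0.158, -0.011], [1, -0.1, 0.0, 1.2, 0.0, -0.159, 0.0], [1, -0.2, 0.0, 1.2, 0.0, -0.159, -0.0], [1, -0.4, 0.0, 1.2, -0.0, -0.159, -0.0], [1, -0.5, 0.0, 1.2, 0.0, -0.159, 0.0], [1, -0.6, 0.0, 1.3, -0.0, -0.159, -0.0], [1, -0.8, 0.0, 1.4, 0.0, -0.159, 0.0]]
```

```bash
python3 - <<'E'
from h import *
c=snap("top","top3",(220,160,440,330),3.6)
hs=cv2.cvtColor(cv2.imread("pics/top3_raw.png"),cv2.COLOR_BGR2HSV)
br=((hs[...,0]<16)&(hs[...,1]>90)&(hs[...,2]>30)).astype('uint8'); n,_,S,C=cv2.connectedComponentsWithStats(br)
print([(S[i][:5].tolist()) for i in range(1,n) if S[i][4]>40]); print(proj(c,[[454,8,30]]))
E
```

```text
[[216, 0, 3, 46, 65], [360, 0, 5, 44, 156], [377, 51, 18, 21, 269], [126, 58, 24, 23, 358], [92, 62, 24, 24, 338], [128, 90, 24, 24, 355], [356, 92, 37, 35, 718], [92, 95, 25, 23, 370], [0, 339, 97, 111, 9261]]
[[326.3465956 264.2779419]]
```

arm_command(
  series=[
    [1, 0, -0.1, 1.3, -0.01, -0.16, -0.01],
    [1, -0.1, 0, 1.2, 0, -0.16, 0],
    [1, -0.2, 0, 1.2, 0, -0.16, 0],
    [1, -0.4, 0, 1.2, 0, -0.16, 0],
    [1, -0.5, 0, 1.2, 0, -0.16, 0],
    [1, -0.6, 0, 1.3, 0, -0.16, 0],
    [1, -0.8, 0, 1.4, 0, -0.155, 0],
  ],
)

```text
t: 21.6
tcp_pos: [465.1, 111.6, 155.1]
tcp_rot: [0.121, 0.782, 0.577, -0.201]
contact_force: [-0.0, -0.8, -3.7]
width: 11.8
```

```bash
python3 mv.py 478 306 90 2.3 0 14; python3 - <<'E'
from h import *
c=snap("top","top4",(220,160,440,330),3.6)
hs=cv2.cvtColor(cv2.imread("pics/top4_raw.png"),cv2.COLOR_BGR2HSV)
br=((hs[...,0]<16)&(hs[...,1]>90)&(hs[...,2]>30)).astype('uint8'); n,_,S,C=cv2.connectedComponentsWithStats(br)
print([(S[i][:5].tolist()) for i in range(1,n) if S[i][4]>40])
E
```

```text
t 21.6 q [0.238, 0.592, 1.66, -0.404, 1.212, 0.742] tcp [465.1, 111.6, 155.1] F [-0.0, -0.8, -3.7] w 11.8
[[0.252, 0.952, -0.175], [0.855, -0.304, -0.421], [-0.454, -0.043, -0.89]]
mug [442.4  45.4 119.3] az 1.262 tilt -0.046
ik [ 0.72  0.62  1.68 -0.55  0.92  0.34] 0.0
t 21.6 q [0.238, 0.592, 1.66, -0.404, 1.212, 0.742] tcp [465.1, 111.6, 155.1] F [-0.0, -0.8, -3.7] w 11.8
[[0.252, 0.952, -0.175], [0.855, -0.304, -0.421], [-0.454, -0.043, -0.89]]
mug [442.4  45.4 119.3] az 1.262 tilt -0.046
[[1, 1.7, -1.0, -0.6, -0.072, 0.002, -0.047], [1, 1.7, -0.7, -0.7, -0.033, 0.003, -0.066], [1, 1.7, -0.6, -0.7, -0.033, 0.003, -0.066], [1, 1.7, -0.4, -0.7, -0.033, 0.003, -0.066], [1, 1.7, -0.3, -0.6, -0.033, 0.003, -0.067], [1, 1.7, -0.1, -0.6, -0.032, 0.003, -0.067], [1, 1.7, -0.0, -0.6, -0.032, 0.003, -0.067], [1, 1.6, 0.1, -0.6, -0.032, 0.003, -0.067], [1, 1.6, 0.3, -0.6, -0.032, 0.003, -0.067], [1, 1.5, 0.4, -0.5, -0.032, 0.003, -0.067], [1, 1.5, 0.5, -0.5, -0.031, 0.003, -0.067], [1, 1.4, 0.6, -0.5, -0.031, 0.003, -0.067], [1, 1.3, 0.7, -0.4, -0.031, 0.003, -0.067], [1, 1.3, 0.8, -0.4, -0.031, 0.003, -0.068]]
[[216, 0, 3, 46, 67], [360, 0, 5, 44, 158], [377, 51, 18, 20, 267], [126, 58, 24, 23, 358], [92, 62, 24, 24, 337], [128, 90, 24, 24, 355], [356, 92, 37, 35, 718], [92, 95, 25, 23, 369], [336, 246, 23, 19, 296], [323, 266, 25, 23, 238]]
```

arm_command(
  series=[
    [1, 1.7, -1.0, -0.6, -0.07, 0, -0.05],
    [1, 1.7, -0.7, -0.7, -0.03, 0, -0.066],
    [1, 1.7, -0.6, -0.7, -0.03, 0, -0.066],
    [1, 1.7, -0.4, -0.7, -0.03, 0, -0.066],
    [1, 1.7, -0.3, -0.6, -0.03, 0, -0.066],
    [1, 1.7, -0.1, -0.6, -0.03, 0, -0.066],
    [1, 1.7, 0, -0.6, -0.03, 0, -0.066],
    [1, 1.6, 0.1, -0.6, -0.03, 0, -0.066],
  ],
)

```text
t: 22.65
tcp_pos: [427.1, 259.4, 130.1]
tcp_rot: [0.157, 0.578, 0.785, -0.159]
contact_force: [-0.6, -0.5, -4.0]
width: 11.5
```

```bash
python3 mv.py 478 306 60 2.3 0 8; python3 - <<'E'
from h import *
c=snap("top","top5")
g=cv2.imread("pics/top5_raw.png"); a=cv2.resize(g[140:310,130:390],None,fx=3,fy=3,interpolation=cv2.INTER_CUBIC); cv2.imwrite("pics/top5c.png",a)
E
```

```text
t 22.65 q [0.566, 0.619, 1.69, -0.468, 1.078, 0.541] tcp [427.1, 259.4, 130.1] F [-0.6, -0.5, -4.0] w 11.5
[[-0.282, 0.957, 0.062], [0.857, 0.281, -0.431], [-0.43, -0.068, -0.9]]
mug [444.1 192.3  92.7] az 1.856 tilt -0.021
ik [ 0.72  0.67  1.69 -0.57  0.86  0.38] 0.0
t 22.65 q [0.566, 0.619, 1.69, -0.468, 1.078, 0.541] tcp [427.1, 259.4, 130.1] F [-0.6, -0.5, -4.0] w 11.5
[[-0.282, 0.957, 0.062], [0.857, 0.281, -0.431], [-0.43, -0.068, -0.9]]
mug [444.1 192.3  92.7] az 1.856 tilt -0.021
[[1, 1.3, 0.2, -0.2, -0.085, 0.001, -0.021], [1, 1.2, 0.5, -0.2, -0.024, 0.003, -0.05], [1, 1.2, 0.6, -0.1, -0.024, 0.003, -0.05], [1, 1.1, 0.6, -0.1, -0.023, 0.003, -0.05], [1, 1.1, 0.7, -0.1, -0.023, 0.003, -0.05], [1, 1.0, 0.7, -0.0, -0.023, 0.003, -0.05], [1, 1.0, 0.8, -0.0, -0.023, 0.003, -0.05], [1, 0.9, 0.8, 0.0, -0.023, 0.003, -0.051]]
```

View pics/top5c.png

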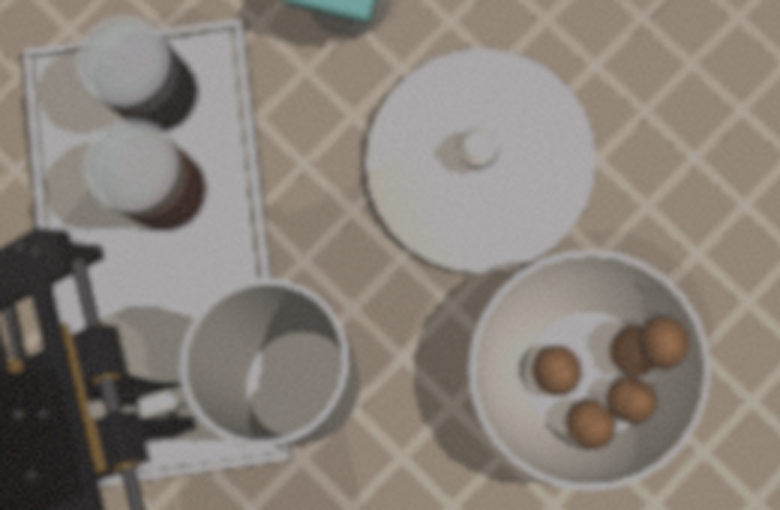

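All five walnuts are in the bowl at about (555,370), (592,423), (632,400), (630,350) and (663,342). The mug is empty, and the bowl has not moved. On to the tray.

arm_command(
  series=[
    [1, 1.3, 0.2, -0.2, -0.085, 0, -0.02],
    [1, 1.2, 0.5, -0.2, -0.024, 0, -0.05],
    [1, 1.2, 0.6, -0.1, -0.024, 0, -0.05],
    [1, 1.1, 0.6, -0.1, -0.024, 0, -0.05],
    [1, 1.1, 0.7, -0.1, -0.023, 0, -0.05],
    [1, 1.0, 0.7, 0, -0.023, 0, -0.05],
    [1, 1.0, 0.8, 0, -0.023, 0, -0.05],
    [1, 0.9, 0.8, 0, -0.023, 0, -0.05],
    [1, 0, 0, 0, 0, 0, 0],
  ],
)

```text
t: 23.82
tcp_pos: [432.3, 365.2, 96.1]
tcp_rot: [0.202, 0.385, 0.896, -0.088]
contact_force: [0.1, 0.0, -3.2]
width: 11.8
```

```bash
python3 mv.py 478 306 14 2.3 0 6; python3 - <<'E'
from h import *
c=snap("top","top6"); print(proj(c,[[478,306,160]]))
g=cv2.cvtColor(cv2.imread("pics/top6_raw.png"),cv2.COLOR_BGR2GRAY)
E
```

```text
t 23.82 q [0.737, 0.681, 1.683, -0.599, 0.865, 0.393] tcp [432.3, 365.2, 96.1] F [0.1, 0.0, -3.2] w 11.8
[[-0.622, 0.726, 0.293], [0.655, 0.688, -0.313], [-0.429, -0.003, -0.903]]
mug [479.7 315.   58.4] az 2.329 tilt -0.018
ik [ 0.72  0.75  1.71 -0.62  0.79  0.46] 0.0
t 23.82 q [0.737, 0.681, 1.683, -0.599, 0.865, 0.393] tcp [432.3, 365.2, 96.1] F [0.1, 0.0, -3.2] w 11.8
[[-0.622, 0.726, 0.293], [0.655, 0.688, -0.313], [-0.429, -0.003, -0.903]]
mug [479.7 315.   58.4] az 2.329 tilt -0.018
[[1, 0.2, -0.1, 0.7, -0.0, 0.003, 0.006], [1, 0.2, -0.1, 0.7, 0.002, 0.003, 0.004], [1, 0.2, -0.1, 0.7, 0.002, 0.003, 0.004], [1, 0.2, -0.1, 0.7, 0.002, 0.003, 0.004], [1, 0.2, -0.1, 0.7, 0.002, 0.003, 0.004], [1, 0.2, -0.1, 0.7, 0.002, 0.003, 0.004]]
[[158.41321434 247.56402455]]
```

```bash
python3 - <<'E'
from h import *
c=camera("top"); f=lambda x,y:(130+x/3,140+y/3)
print("mouth",at_z(c,[f(267,360)],192.7),"floor",at_z(c,[f(301,384)],98))
E
python3 - <<'E'
from kin import *
R=Ro.from_matrix([[-0.282,0.957,0.062],[0.857,0.281,-0.431],[-0.43,-0.068,-0.9]])
print("pred mz",(R*Ro.from_euler('y',B0)).apply(-U))
E
```

```text
mouth [[451.26539962 190.71398894 192.7       ]] floor [[444.57640391 190.43223955  98.        ]]
pred mz [0.05961165 0.03915882 0.99745328]
```

arm_command(
  series=[
    [1, 0.3, -0.1, 0.7, 0, 0.003, 0],
    [1, 0.3, -0.1, 0.7, 0, 0.003, 0],
    [1, 0.3, -0.1, 0.7, 0, 0.003, 0],
    [1, 0.3, -0.1, 0.7, 0, 0.003, 0],
    [1, 0.3, -0.1, 0.6, 0, 0.003, 0],
    [1, 0, 0, 0, 0, 0, 0],
  ],
)

```text
t: 24.68
tcp_pos: [429.2, 358.6, 56.4]
tcp_rot: [0.194, 0.387, 0.897, -0.086]
contact_force: [-0.7, 0.2, -4.3]
width: 11.8
```

```bash
python3 mv.py 478 306 8 2.3 0 4
```

```text
t 24.68 q [0.724, 0.738, 1.715, -0.628, 0.784, 0.441] tcp [429.2, 358.6, 56.4] F [-0.7, 0.2, -4.3] w 11.8
[[-0.625, 0.728, 0.281], [0.661, 0.685, -0.305], [-0.415, -0.004, -0.91]]
mug [476.  308.6  17.6] az 2.326 tilt -0.003
ik [ 0.72  0.76  1.71 -0.63  0.78  0.47] 0.0
t 24.68 q [0.724, 0.738, 1.715, -0.628, 0.784, 0.441] tcp [429.2, 358.6, 56.4] F [-0.7, 0.2, -4.3] w 11.8
[[-0.625, 0.728, 0.281], [0.661, 0.685, -0.305], [-0.415, -0.004, -0.91]]
mug [476.  308.6  17.6] az 2.326 tilt -0.003
[[1, 0.0, 0.0, 0.2, -0.001, 0.001, 0.008], [1, 0.0, 0.0, 0.2, 0.003, 0.001, 0.006], [1, 0.0, 0.0, 0.2, 0.003, 0.001, 0.006], [1, 0.0, 0.0, 0.2, 0.003, 0.001, 0.006]]
```

The measured mug tilt matches the prediction to within 0.04 rad, so it has not slipped. I lower slowly until contact.

arm_command(
  series=[
    [1, 0.1, 0, 0.2, 0, 0, 0],
    [1, 0.1, 0, 0.2, 0, 0, 0],
    [1, 0.1, 0, 0.2, 0, 0, 0],
    [1, 0.1, 0, 0.2, 0, 0, 0],
  ],
)

```text
t: 25.18
tcp_pos: [429.6, 359.5, 47.6]
tcp_rot: [0.195, 0.387, 0.897, -0.085]
contact_force: [0.2, 0.0, -3.4]
width: 12.0
```

```bash
python3 mv.py 478 306 6 2.3 0 2
```

```text
t 25.18 q [0.725, 0.753, 1.716, -0.639, 0.769, 0.458] tcp [429.6, 359.5, 47.6] F [0.2, 0.0, -3.4] w 12.0
[[-0.624, 0.728, 0.283], [0.662, 0.686, -0.304], [-0.415, -0.002, -0.91]]
mug [476.4 309.7   8.8] az 2.326 tilt -0.003
ik [ 0.72  0.76  1.71 -0.63  0.77  0.47] 0.0
t 25.18 q [0.725, 0.753, 1.716, -0.639, 0.769, 0.458] tcp [429.6, 359.5, 47.6] F [0.2, 0.0, -3.4] w 12.0
[[-0.624, 0.728, 0.283], [0.662, 0.686, -0.304], [-0.415, -0.002, -0.91]]
mug [476.4 309.7   8.8] az 2.326 tilt -0.003
[[1, -0.1, 0.0, 0.2, 0.003, 0.002, 0.013], [1, -0.1, 0.0, 0.2, 0.005, 0.002, 0.012]]
```

arm_command(
  series=[
    [1, 0, 0, 0.15, 0, 0, 0],
    [1, 0.1, 0, 0.1, 0, 0, 0],
    [1, 0, 0, 0.1, 0, 0, 0],
    [1, 0, 0, 0, 0, 0, 0],
  ],
)

```text
t: 25.68
tcp_pos: [430.6, 359.5, 45.8]
tcp_rot: [0.196, 0.387, 0.897, -0.085]
contact_force: [0.4, -0.7, -0.0]
width: 11.5
```

```bash
python3 mv.py 478 306 6 2.3 0 2|head -4
```

```text
t 25.68 q [0.725, 0.757, 1.716, -0.647, 0.766, 0.464] tcp [430.6, 359.5, 45.8] F [0.4, -0.7, -0.0] w 11.5
[[-0.624, 0.727, 0.286], [0.661, 0.686, -0.304], [-0.418, -0.001, -0.909]]
mug [477.6 309.7   7.3] az 2.327 tilt -0.006
ik [ 0.72  0.76  1.71 -0.63  0.77  0.47] 0.0
```

arm_command(
  series=[
    [1, 0, 0, 0.1, 0, 0, 0],
    [1, 0, 0, 0, 0, 0, 0],
  ],
)

```text
t: 25.92
tcp_pos: [431.0, 359.3, 45.4]
tcp_rot: [0.196, 0.387, 0.897, -0.085]
contact_force: [-1.4, 0.4, 2.1]
width: 11.8
```

arm_command(
  series=[
    [0.5, 0, 0, 0, 0, 0, 0],
    [0.3, 0, 0, 0, 0, 0, 0],
    [0, 0, 0, 0, 0, 0, 0],
    [0, 0, 0, 0, 0, 0, 0],
    [0, 0, 0, -1.0, 0, 0, 0],
    [0, 0, 0, -3.0, 0, 0, 0],
    [0, 0, 0, -4.0, 0, 0, 0],
    [0, 0, 0, -5.0, 0, 0, 0],
    [0, 0, 0, -4.0, 0, 0, 0],
  ],
)

```text
t: 27.05
tcp_pos: [380.4, 410.7, 202.3]
tcp_rot: [0.194, 0.387, 0.897, -0.088]
contact_force: [0.2, 1.0, -0.1]
width: 85.8
```

```bash
python3 - <<'E'
from kin import *
rep(); c=snap("top","top7"); g=cv2.imread("pics/top7_raw.png")
m=np.array([477.6,309,6]); 
for z,r in((106,48),):
    P=[m+[r*np.cos(t),r*np.sin(t),z-6] for t in np.linspace(0,6.28,40)]
a=cv2.resize(g[140:320,120:390],None,fx=2.9,fy=2.9,interpolation=cv2.INTER_CUBIC)
for u,v in (proj(c,P)-[120,140]+.5)*2.9: cv2.circle(a,(int(u),int(v)),2,(0,0,255),-1)
cv2.imwrite("pics/top7c.png",a)
E
```

```text
t 27.05 q [0.851, 0.532, 1.585, -0.477, 1.124, 0.325] tcp [380.4, 410.7, 202.3] F [0.2, 1.0, -0.1] w 85.8
[[-0.625, 0.728, 0.281], [0.66, 0.685, -0.308], [-0.417, -0.007, -0.909]]
```

View pics/top7c.png

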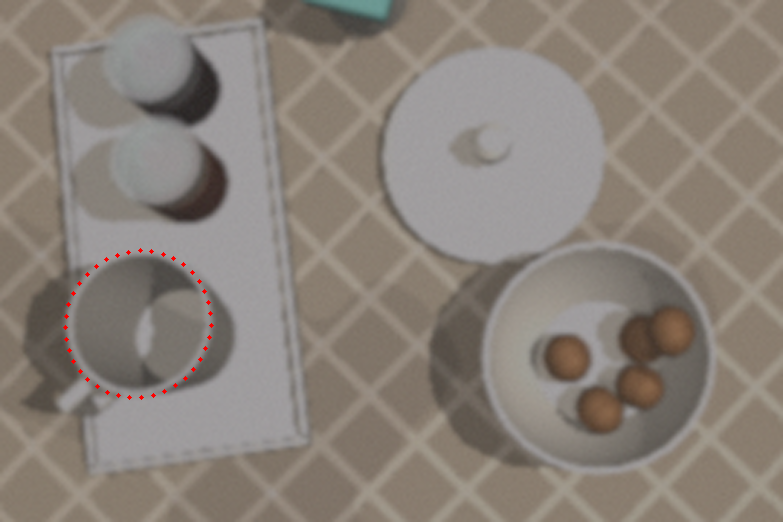

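The final picture shows the mug upright on the tray's free end with its rim at about (140,322), on the predicted circle. The five nuts are in the bowl, the lid is flat with knob up, and the jars are in place. I'm handing in.

```bash
python3 - <<'E'
from h import *
c=camera("top"); f=lambda x,y:(120+x/2.9,140+y/2.9)
print("rim",at_z(c,[f(140,322)],106),"floor",at_z(c,[f(187,336)],11),"bowl rim",at_z(c,[f(599,356)],62),"lid",at_z(c,[f(493,155)],10))
print(job_done())
E
```

```text
rim [[477.78235918 306.71446555 106.        ]] floor [[477.99860196 304.6298869   11.        ]] bowl rim [[454.45527752   8.12097587  62.        ]] lid [[608.0370031   82.17799408  10.        ]]
the job is handed in; nothing more can be done
None
```

The job is handed in, and my last checks all agreed with the task; the hand-in itself gives no verdict. I lifted the lid onto the cloth and poured the walnuts in with the mug tipped to about 129°. I then stood the empty mug on the free end of the tray and backed the gripper away. It took about 27 s of the 64 s allowed.

What the last top picture showed:
- **Walnuts and bowl:** All five walnuts are in the bowl. Its centre is at about (454, 8) mm, within about 1 mm of where it started.
- **Lid:** It lies flat with the knob up at about (608, 82) mm, about 171 mm from the bowl's centre. The gap between the two edges is only about 10 mm.
- **Mug:** It stands at about (478, 306) mm, roughly 70 mm from the tray's middle towards the free end and near the centre line. The rim and floor centres agree to about 2 mm over 95 mm of height, so it is upright.
- **Other things:** The jars look unmoved in the last picture. The bottle was unchanged when checked after the pour. The yoghurt pot is only partly in the last crop, and I did not check the empty mug again after passing above it.

One check disagreed at first: the wrist camera placed the lid knob 5–7 mm off the top camera's estimate. A closer crop showed I had misread the pixel, and the two then agreed to about 2 mm.

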